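# Crank the lab jack up to the reader's loading deck

## Robot

A 6-joint arm with a two-finger parallel gripper is mounted at the origin on the work surface. World frame = base frame: x ahead of the robot, y to its left, z up, the work surface at z = 0. Lengths are in m, angles in rad, forces in N, time in s.
With the tool pointing down it reaches from about 0.275 to 0.975 m from the base axis. Payload 8.4 kg.
Tool frame: the origin (TCP) lies on the centre line of the jaws, within the pads' length; the fingertips stand 11 mm ahead of it and the grasp point (between the pads) lies 8 mm behind it; z points along the fingers, x is the direction in which the jaws open and shut, and the axes are right-handed (so a half turn about z gives the same grasp; the last joint's range is limited). The gripper opens to 92 mm and grips with 3 to 60 N. Pads are 20 mm wide; open, the fingers measure 128 mm over their backs; the gripper's body (75 mm by 189 mm) begins 69 mm behind the grasp point.
Start: joints at [-1.214, 0.353, 1.633, -0, 1.155, -0.002], TCP at [0.219, -0.585, 0.226] pointing down, gripper open.
Joint ranges: [-2.63, 2.63], [-0.92, 2.1], [0.06, 2.66], [-1.3, 4.44], [0, 2.69], [-3.02, 3.02]. Speed limits (rad/s): [2.22, 2.22, 2.79, 3.14, 3.14, 3.14].

## Interface

Orientations are given as a 3x3 rotation matrix whose columns are the frame's x, y, z axes.
In Python, from cell import get_state, imaging, workorder gives the robot as it stands.
- The arm moves only by the tool move_arm, never from a script. Its argument "moves" is a list of rows, each an object with "dp": the shift along the tool's x, y, z in m, a list of three; "angular": the turn, a rotation vector about the tool's x, y, z in degrees, a list of three. A call has 1 to 12 rows; each row is the pose to reach, as a shift and turn from the pose commanded when the call began, along the tool's axes at that moment; what a row does not reach only later rows make up. A row lasts 1/10 s, in which the tool goes at most 50 mm and 8.59 degrees, less where a joint would pass 70% of its speed; a pose out of reach is approached as far as the arm can. A call with a gripper value outside its range is refused whole. "hand" is the opening, from 0 (shut) to 1 (fully open), set as the call begins (left out, the last holds). The fingers move at their own pace and stop on an object; "force" is the grip in N (left out, the last holds). Time passes only in rows, so rows that repeat a pose let the fingers close. It gives the time, the measured TCP pose, the force and the opening at its end, in the units of the state.
- get_state(): the state, without advancing time (a new reading comes with each control period).
- imaging.get_image(name): name is "scene" or "top" or "wrist"; returns a dict with "pixels" (420x560x3 uint8, red, green, blue), "fx", "fy", "cx", "cy" (pixels), "extrinsics" (4x4, takes a point from camera to world coordinates). Camera axes: x right, y down, z forward; pixel columns grow to the right and rows downward; lengths in m; the calibration is good to about 2 mm. A picture is of the moment at which its call begins. There is no depth.
- workorder.job_done(): hands the job in, once; it reports no verdict.
The state is a dict: "time_s": time; "joints": joint angles; "qvel": joint speeds; "effort": joint torques, N m; "position": TCP position; "eef_rot": TCP orientation; "ft_force": force on the tool from outside, world axes, zero at the start; "torque": the same for the moment, N m; "opening": opening from 0.0 (shut) to 1.0 (fully open).
Only numpy, scipy, OpenCV 4.12 (cv2) and the standard library are available. Lean on these libraries where they do the work, as an engineer would, in place of code of your own. Each camera call takes 0.05 s, during which the arm holds its last target.

## Task

Take the crank off its peg on the tool stand, fit it fully down onto the jack's square shaft, and wind it clockwise until the jack's table, with the dish standing on it, is level with the white reader's loading deck beside it (within 1.5 mm), with a light hand, without forcing it: some 15 N at the crank is plenty, and over 40 N between crank and jack is too much. Leave the crank seated on the shaft, let go of it, and do not shift the dish or disturb anything else on the bench.

Things in the scene. Friction and masses are not known exactly. Their poses are not given: they have to be found in the camera images.
- jack: Fixed scissor jack, grey base plate 250 x 120 x 12 mm. Origin on the bench on the upright shaft's axis; x points from the shaft to the jack's table (its middle 130 mm along x). Round the shaft: gearbox 50 x 60 mm, 62 mm high, then a tube 34 mm in diameter up to 112 mm. Nothing of the jack but the shaft is higher than 112 mm, save the dish on its table.
- screw: The jack's upright square steel shaft, 14 x 14 mm; origin in the middle of its top end, 150 mm above the bench; z up, x and y square to its flats. Top 3 mm taper to 12 x 12 mm; 38 mm stand clear. Turned clockwise from above it raises the table 16 mm a turn, anticlockwise lowers it; stays where left. It takes some 0.1 N m, 1 to 2 N at the crank's sleeve.
- jack_table: The jack's level aluminium table, 150 (x) x 120 (y) x 6 mm; origin in the middle of its top surface, 70 mm above the bench at the start. It only moves up and down; its travel ends 50 mm above the start.
- deck: Fixed loading deck of the white reader: aluminium plate 170 (x) x 160 (y) mm, about 10 mm beside the jack's table on its +y side; origin in the middle of its top surface, 90 to 106 mm above the bench. The reader's housing (220 x 180 mm, 95 mm above the deck) stands on the deck's +y side.
- dish: Flat lidded dish, 92 mm across, 18 mm high, standing loose near the middle of the jack's table; origin under its centre.
- crank: Loose steel crank, 0.35 kg. Origin in the middle of its underside, the mouth of its socket; z up, x along the arm. Hub 30 x 30 mm, 40 mm high; square socket 15.5 x 15.5 mm, 32 mm deep, sides along x and y: fits the shaft four ways round. Arm 16 mm wide, from 22 to 30 mm up, to x = 75 mm. Seated on the shaft, the origin is 32 mm below the shaft's top.
- crank_top (a point): Top of the square pale grip on the crank's hub, 76 mm above the crank's origin. The grip is 24 x 24 mm, sides along the crank's x and y, and reaches 36 mm down to the hub: the place to lift the crank by.
- crank_grip (a point): Middle of the crank's pale winding sleeve, 65 mm along x and 57 mm up from the crank's origin: upright, 22 mm in diameter, 25 mm above and below this point, spins freely on its pin.
- stand: Fixed grey tool stand 60 (x) x 190 (y) x 30 mm, origin under its middle, with two round pegs (13 mm across, 15 mm high) 65 mm to either side along y. The crank stands on one, the T-key on the other, undersides 30 mm above the bench: lift straight up by 20 mm to free them.
- t_key: Another loose tool on the stand: T-shaped key with a 26 mm square foot with a round bore (does not fit the shaft) and a 90 mm crossbar along x, 60 mm above its origin; origin in the middle of its underside. Leave it there.
- bottle: Bystander: closed glass bottle, 72 mm across, 160 mm high; origin under its centre.
- dish_stack: Bystander: stack of dishes, 92 mm across, 60 mm high; origin under its centre.
- tube_rack: Bystander: tan tube rack, 100 x 200 mm, 100 mm high with its tubes; origin under its centre.
- tape: Bystander: roll of pale tape, 70 mm across, 19 mm high; origin under its centre.
- tip_box: Bystander: grey box with a pale lid, 120 x 85 x 65 mm; origin under its centre.
- marker: Bystander: marker pen, 120 mm long, 14 mm thick; origin under its middle.
- vial: Bystander: small amber jar, 32 mm across, 60 mm high; origin under its centre.
Things that resemble listed ones, but are neither listed nor needed, are in the scene too. Leave any blue look-alike of the crank alone.

How it is judged:
On the way, in this order (a step that is already met when the one before it is completed fails the run):
1. the crank is fitted fully down on the jack's square shaft (horizontal distance between crank and screw below 0.004 m and z of crank in the frame of screw below -0.028 m and angle between the z axis of crank and the z axis of screw, either way round below 0.1 rad), for 0.2 s.
2. with the crank on the shaft, the jack's table is wound level with the deck (within 1.5 mm) (all of step 1 and z of jack_table in the frame of deck between -0.0015 and 0.0015 m), for 0.2 s.
At the end, for the whole second after the job is handed in: Jack table within 1.5 mm of the deck's height, at rest; crank seated on the shaft (underside 28 mm or more below the shaft's top, within 4 mm of its axis, upright within 0.1 rad), released, at rest; dish flat on the table within 25 mm of its middle (all of step 2 and linear speed of jack_table below 0.002 m/s and linear speed of crank below 0.02 m/s and horizontal distance between dish and jack_table below 0.025 m and angle between dish's own z axis and vertical below 0.1 rad and z of dish in the frame of jack_table below 0.004 m); the robot touches nothing.
It fails at once if the crank is forced: more than 40 N between the crank and the jack (contact force between crank and jack above 40 N).
It fails at once if the shaft is turned with the bare fingers (contact force between the fingers and screw above 2 N).
It fails at once if the dish is shifted off the middle of the table (horizontal distance between dish and jack_table above 0.03 m).
It fails at once if a bystander or the T-key is moved by more than 25 mm (distance of any of bottle, dish_stack, tube_rack, tape, tip_box, marker, vial, t_key from where it was at the start of the episode above 0.025 m).
It also fails if it takes over 72 s, if anything falls off the work surface, if the arm or the gripper's body presses on something with over 40 N, if the wrist force passes 120 N, or if a joint passes its speed limit or range.

## Working session

There is one attempt and no reset: what is moved stays moved. The work goes in short steps, Python scripts to look and compute and a tool call to move; the robot and the scene stay as the last step left them, time stands still between calls to the robot, and variables do not carry over. Pictures are saved under pics/ and viewed, and the job is handed in when it is done.

Besides the shell and the picture viewer there is one more tool, called after ">>>" in YAML: its name, and indented under it one key for each argument. move_arm: Moves the arm, as the interface text tells. Its arguments: {"type":"object","properties":{"moves":{"type":"array","items":{"type":"object","properties":{"dp":{"type":"array","items":{"type":"number"}},"angular":{"type":"array","items":{"type":"number"}}}}},"hand":{"type":"number"},"force":{"type":"number"}},"required":["moves"]}

```bash
ls; mkdir -p pics; python3 - <<'E'
from cell import get_state, imaging
import cv2,numpy as np
np.set_printoptions(precision=4,suppress=True)
for n in ["scene","top","wrist"]:
    d=imaging.get_image(n); cv2.imwrite(f"pics/{n}0.png",d["pixels"][:,:,::-1]); print(n,d["fx"],d["fy"],d["cx"],d["cy"]);print(d["extrinsics"])
s=get_state();print(s)
E
```

```text
pics
scene 468.0741652829813 468.0741652829813 280.86468612416655 208.75570385598874
[[ 0.1066  0.8537 -0.5097  1.035 ]
 [ 0.9943 -0.0941  0.0504 -0.0724]
 [-0.005  -0.5122 -0.8589  0.9741]
 [ 0.      0.      0.      1.    ]]
top 389.40717361271726 389.40717361271726 281.45741240116735 210.83817989819946
[[ 0.0017 -0.9809  0.1944  0.304 ]
 [-0.9995  0.0043  0.0304 -0.0193]
 [-0.0307 -0.1944 -0.9804  1.0248]
 [ 0.      0.      0.      1.    ]]
wrist 304.63891651124305 304.63891651124305 284.04143376388294 208.1039530405823
[[ 0.35   -0.9016 -0.254   0.2909]
 [-0.9367 -0.3375 -0.0928 -0.5576]
 [-0.002   0.2704 -0.9627  0.3845]
 [ 0.      0.      0.      1.    ]]
{'time_s': 0.15, 'joints': array([-1.2144,  0.3535,  1.6339,  0.    ,  1.1552, -0.0024]), 'qvel': array([ 0.0001, -0.0015, -0.0017,  0.0001, -0.0001,  0.0001]), 'effort': array([ -0.0011, -59.4207, -33.4464,   0.0698,   0.0205,  -0.0001]), 'position': array([ 0.2193, -0.5849,  0.2251]), 'eef_rot': array([[ 0.3511, -0.9363, -0.0003],
       [-0.9363, -0.3511,  0.0009],
       [-0.001 , -0.    , -1.    ]]), 'ft_force': array([-0.146 , -0.0607,  0.4777]), 'torque': array([ 0.0224,  0.0267, -0.012 ]), 'opening': 1.0019800037866042}
```

View pics/scene0.png

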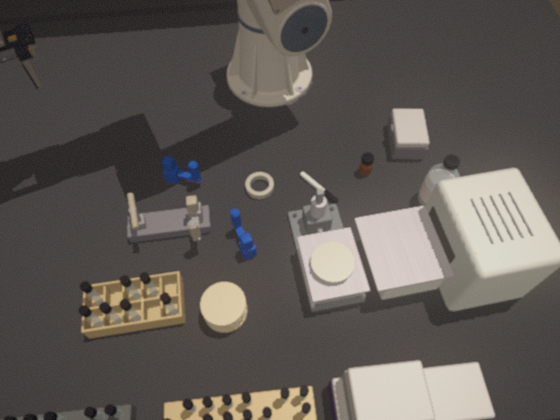

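View pics/top0.png

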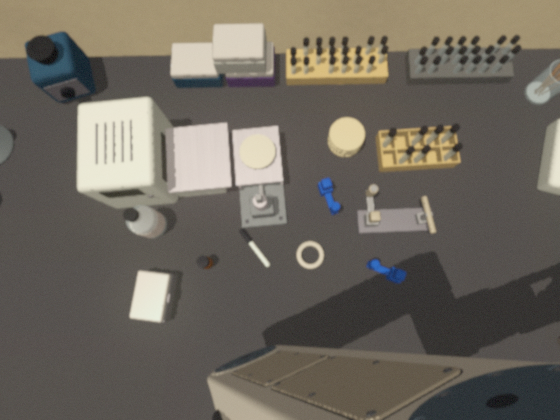

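View pics/wrist0.png

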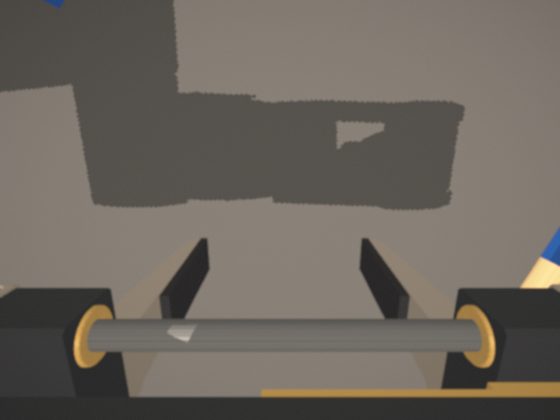

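The crank candidates in the top view are:
- the pale-grip steel crank on the grey stand at (374,205)
- a blue look-alike at (330,195)
- a blue look-alike at (387,271)

The T-key is at (428,215). The pale/steel one standing on the stand's peg fits the description. I'll confirm it with an enlarged crop.

```bash
python3 - <<'E'
import cv2,numpy as np
a=cv2.imread("pics/top0.png");b=cv2.imread("pics/scene0.png")
c1=cv2.resize(a[170:245,340:450],None,fx=7,fy=7,interpolation=cv2.INTER_CUBIC)
cv2.imwrite("pics/c1.png",c1)
c2=cv2.resize(b[180:250,115:220],None,fx=7,fy=7,interpolation=cv2.INTER_CUBIC)
cv2.imwrite("pics/c2.png",c2)
c3=cv2.resize(a[115:240,165:295],None,fx=4.7,fy=4.7,interpolation=cv2.INTER_CUBIC)
cv2.imwrite("pics/c3.png",c3)
c4=cv2.resize(b[175:315,285:450],None,fx=4.2,fy=4.2,interpolation=cv2.INTER_CUBIC)
cv2.imwrite("pics/c4.png",c4)
E
```

```text
(no output)
```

View pics/c1.png

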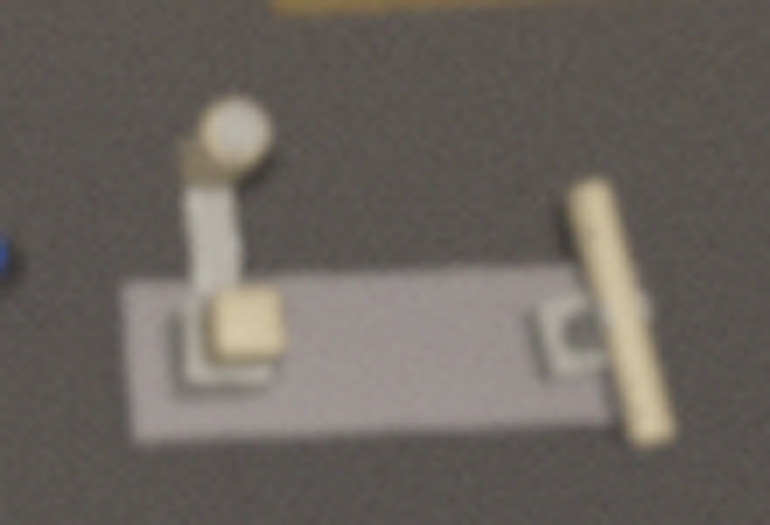

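View pics/c2.png

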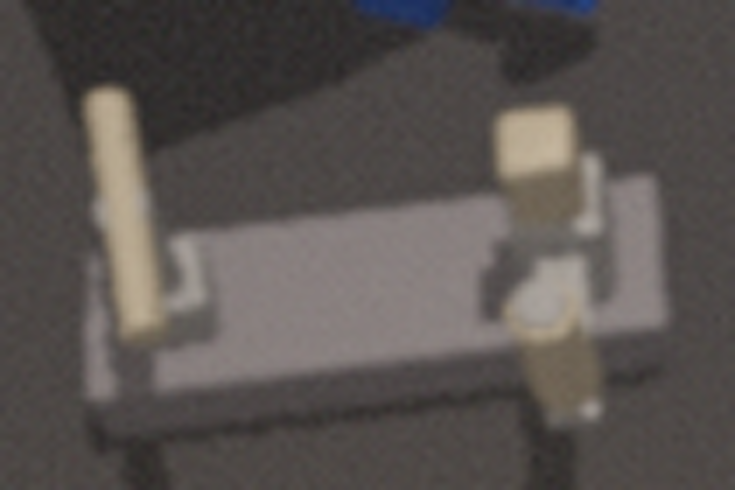

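View pics/c3.png

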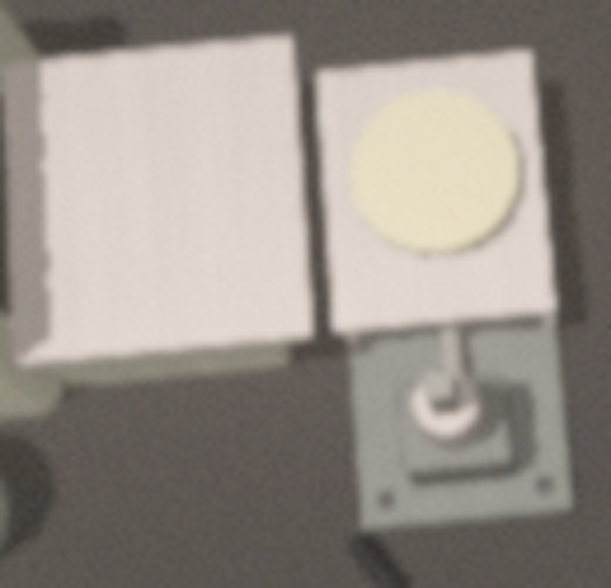

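View pics/c4.png

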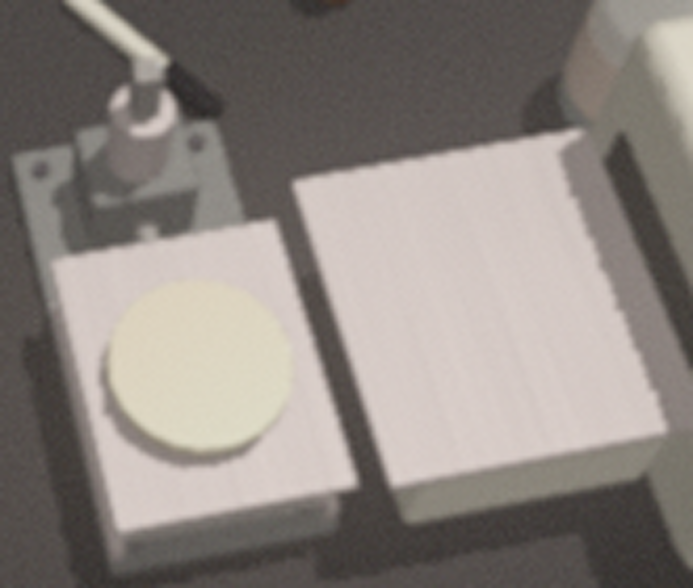

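The crop confirms it: a steel hub with a square pale grip, an arm and a round sleeve on the stand's left peg (grip top ≈ (375,216), sleeve top ≈ (374,189)). The T-key is on the right peg. Next I'll triangulate the main points.

```bash
cat > h.py <<'E'
import cv2,numpy as np
from cell import get_state, imaging
np.set_printoptions(precision=4,suppress=True)
CAM={
"scene":(468.0741652829813,280.86468612416655,208.75570385598874),
"top":(389.40717361271726,281.45741240116735,210.83817989819946)}
def setcam():
    global C
    C={}
    for n in ["scene","top","wrist"]:
        d=imaging.get_image(n); C[n]=d
    return C
def ray(d,u,v):
    E=np.asarray(d["extrinsics"]); r=E[:3,:3]@np.array([(u-d["cx"])/d["fx"],(v-d["cy"])/d["fy"],1.]); return E[:3,3],r
def onz(d,u,v,z):
    o,r=ray(d,u,v); return o+r*(z-o[2])/r[2]
def tri(l):
    A=np.zeros((3,3));b=np.zeros(3)
    for d,u,v in l:
        o,r=ray(d,u,v);r=r/np.linalg.norm(r);P=np.eye(3)-np.outer(r,r);A+=P;b+=P@o
    x=np.linalg.solve(A,b); return x
def proj(d,p):
    E=np.asarray(d["extrinsics"]); q=(np.atleast_2d(p)-E[:3,3])@E[:3,:3]; return np.c_[q[:,0]/q[:,2]*d["fx"]+d["cx"],q[:,1]/q[:,2]*d["fy"]+d["cy"]]
def save(n,name,crop=None,s=1):
    d=imaging.get_image(n); im=d["pixels"][:,:,::-1]
    if crop: x0,x1,y0,y1=crop; im=im[y0:y1,x0:x1]
    if s!=1: im=cv2.resize(im,None,fx=s,fy=s,interpolation=cv2.INTER_CUBIC)
    cv2.imwrite(f"pics/{name}.png",im); return d
E
python3 - <<'E'
import pickle
from h import *
C=setcam(); pickle.dump(C,open("cams.pkl","wb"))
T=C["top"];S=C["scene"]
t=lambda x,y,k,o:(x/k+o[0],y/k+o[1])
def pair(name,a,b,ka,oa,kb,ob,z=None):
    ua=t(*a,ka,oa);ub=t(*b,kb,ob)
    print(name,tri([(T,*ua),(S,*ub)]), "" if z is None else (onz(T,*ua,z),onz(S,*ub,z)))
st=(7,(340,170),7,(115,180)); jk=(4.7,(165,115),4.2,(285,175))
pair("cranktop",(247,323),(537,143),*st,.106)
pair("sleeve",(238,130),(545,302),*st,.112)
pair("tkeyA",(592,185),(110,95),*st)
pair("standR near", (133,443),(655,178),*st,.03)
pair("standL far",(122,285),(667,325),*st,.03)
pair("shafttop",(437,385),(150,66),*jk,.150)
pair("dish",(436,172),(198,366),*jk,.088)
for nm,a,b in [("tbl A",(317,70),(357,487)),("tbl B",(531,50),(122,533)),("tbl C",(556,310),(55,260)),("tbl D",(333,333),(275,222))]:
    pair(nm,a,b,*jk,.070)
for nm,a,b in [("deck nearJackfar",(292,37),(390,488)),("deck nearjacknear",(312,342),(295,183)),("deck near hous",(18,365),(583,130)),("deck far hous",(40,62),(665,430))]:
    pair(nm,a,b,*jk,.098)
E
```

```text
cranktop [ 0.4734 -0.2148  0.1   ] (array([ 0.4723, -0.2145,  0.106 ]), array([ 0.4774, -0.2128,  0.106 ]))
sleeve [ 0.5383 -0.2114  0.1127] (array([ 0.5385, -0.2131,  0.112 ]), array([ 0.5382, -0.21  ,  0.112 ]))
tkeyA [ 0.5013 -0.3138  0.1866] 
standR near [ 0.4427 -0.1874  0.0234] (array([ 0.4418, -0.1872,  0.03  ]), array([ 0.4469, -0.1857,  0.03  ]))
standL far [ 0.5015 -0.1849  0.0259] (array([ 0.5007, -0.1853,  0.03  ]), array([ 0.504 , -0.1833,  0.03  ]))
shafttop [0.5108 0.063  0.1492] (array([0.5105, 0.0622, 0.15  ]), array([0.5113, 0.0637, 0.15  ]))
dish [0.6454 0.0714 0.0817] (array([0.6431, 0.0701, 0.088 ]), array([0.6482, 0.071 , 0.088 ]))
tbl A [0.711  0.14   0.0677] (array([0.71  , 0.1391, 0.07  ]), array([0.7118, 0.1401, 0.07  ]))
tbl B [0.7216 0.0219 0.0679] (array([0.7205, 0.0198, 0.07  ]), array([0.7225, 0.0237, 0.07  ]))
tbl C [0.5717 0.0082 0.0671] (array([0.5706, 0.0057, 0.07  ]), array([0.5733, 0.0102, 0.07  ]))
tbl D [0.5604 0.128  0.0636] (array([0.5586, 0.1264, 0.07  ]), array([0.5637, 0.1272, 0.07  ]))
deck nearJackfar [0.7211 0.1505 0.0897] (array([0.7173, 0.1486, 0.098 ]), array([0.724 , 0.1488, 0.098 ]))
deck nearjacknear [0.5499 0.1368 0.0849] (array([0.5463, 0.1331, 0.098 ]), array([0.557 , 0.1353, 0.098 ]))
deck near hous [0.5372 0.2924 0.089 ] (array([0.5348, 0.2881, 0.098 ]), array([0.5422, 0.29  , 0.098 ]))
deck far hous [0.7072 0.2879 0.0915] (array([0.7044, 0.286 , 0.098 ]), array([0.7096, 0.285 , 0.098 ]))
```

```bash
cat >> h.py <<'E'
from scipy.spatial.transform import Rotation as R
def Rdown(yawdeg):
    a=np.radians(yawdeg); x=np.array([np.cos(a),np.sin(a),0]); z=np.array([0,0,-1.]); return np.c_[x,np.cross(z,x),z]
def plan(p,yawdeg,s=None):
    s=s or get_state(); M=np.asarray(s["eef_rot"]); dp=M.T@(np.array(p)-s["position"]); rv=R.from_matrix(M.T@Rdown(yawdeg)).as_rotvec(degrees=True)
    print("dp",dp,"ang",rv,"|dp|",np.linalg.norm(dp))
def st():
    s=get_state(); M=s["eef_rot"]; print("t",s["time_s"],"p",s["position"],"yaw",np.degrees(np.arctan2(M[1,0],M[0,0])),"z",M[:,2],"F",s["ft_force"],"T",s["torque"],"op",s["opening"],"j",s["joints"])
E
python3 -c "
from h import *
plan([0.455,-0.213,0.27],92)"
```

```text
dp [-0.2657 -0.3512 -0.0445] ang [  -0.0376    0.0059 -161.4432] |dp| 0.44264430769420227
```

>>> move_arm:
  moves:
    - {"dp": [-0.03, -0.04, -0.0445], "angular": [0, 0, -8.5]}
    - {"dp": [-0.06, -0.08, -0.0445], "angular": [0, 0, -17]}
    - {"dp": [-0.09, -0.12, -0.0445], "angular": [0, 0, -25.5]}
    - {"dp": [-0.12, -0.16, -0.0445], "angular": [0, 0, -34]}
    - {"dp": [-0.15, -0.2, -0.0445], "angular": [0, 0, -42.5]}
    - {"dp": [-0.18, -0.24, -0.0445], "angular": [0, 0, -51]}
    - {"dp": [-0.21, -0.28, -0.0445], "angular": [0, 0, -59.5]}
    - {"dp": [-0.24, -0.32, -0.0445], "angular": [0, 0, -68]}
    - {"dp": [-0.266, -0.351, -0.0445], "angular": [0, 0, -76.5]}
    - {"dp": [-0.266, -0.351, -0.0445], "angular": [0, 0, -85]}
    - {"dp": [-0.266, -0.351, -0.0445], "angular": [0, 0, -93.5]}
    - {"dp": [-0.266, -0.351, -0.0445], "angular": [0, 0, -102]}
  hand: 1

```text
time_s: 1.5
position: [0.455, -0.2121, 0.2701]
eef_rot: [[0.839, 0.545, 0.0], [0.545, -0.839, -0.0], [-0.0, 0.0, -1.0]]
ft_force: [1.2, 0.0, -0.2]
opening: 1.001
```

>>> move_arm:
  moves:
    - {"dp": [0, 0, 0], "angular": [0, 0, -8.5]}
    - {"dp": [0, 0, 0], "angular": [0, 0, -17]}
    - {"dp": [0, 0, 0], "angular": [0, 0, -25.5]}
    - {"dp": [0, 0, 0], "angular": [0, 0, -34]}
    - {"dp": [0, 0, 0], "angular": [0, 0, -42.5]}
    - {"dp": [0, 0, 0], "angular": [0, 0, -51]}
    - {"dp": [0, 0, 0], "angular": [0, 0, -59.4]}
    - {"dp": [0, 0, 0], "angular": [0, 0, -59.4]}

```text
time_s: 2.3
position: [0.4547, -0.2129, 0.2701]
eef_rot: [[-0.036, 0.999, 0.0], [0.999, 0.036, -0.0], [-0.0, 0.0, -1.0]]
ft_force: [0.1, 0.3, -0.3]
opening: 1.002
```

```bash
python3 -c "
from h import *
save('wrist','w1',None,1.4); st()"
```

```text
t 2.35 p [ 0.4547 -0.2129  0.2701] yaw 91.77581440727305 z [ 0.  0. -1.] F [-0.7126 -0.169   0.3931] T [-0.0057 -0.1343  0.0297] op 0.9998441701862021 j [-0.4409  0.1162  1.8395  0.      1.1859 -2.0427]
```

View pics/w1.png

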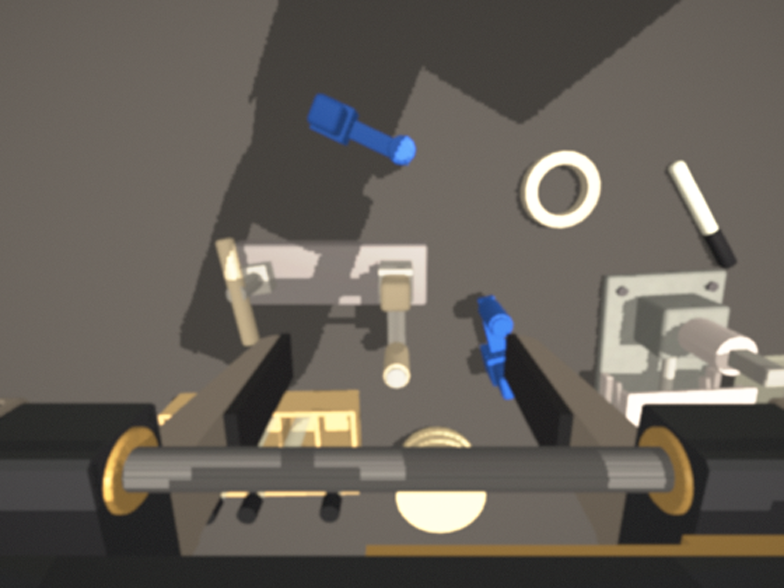

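The wrist view shows the crank's grip at about (396,297) and its sleeve top at (397,375) in the enlarged picture. The T-key is on the left and the jack is at the lower right.

```bash
python3 -c "
from h import *
d=save('wrist','w1c',(235,335,170,290),6)
print(d['extrinsics'])
import pickle; pickle.dump(d,open('w1.pkl','wb'))
for u,v,z in [(396,297,.106),(397,375,.112)]: print(onz(d,u/1.4,v/1.4,z))
"
```

```text
[[-0.0298  0.9621  0.2709  0.3784]
 [ 0.9996  0.0284  0.009  -0.2147]
 [ 0.0009  0.2711 -0.9626  0.4296]
 [ 0.      0.      0.      1.    ]]
[ 0.4741 -0.2128  0.106 ]
[ 0.5389 -0.2101  0.112 ]
```

View pics/w1c.png

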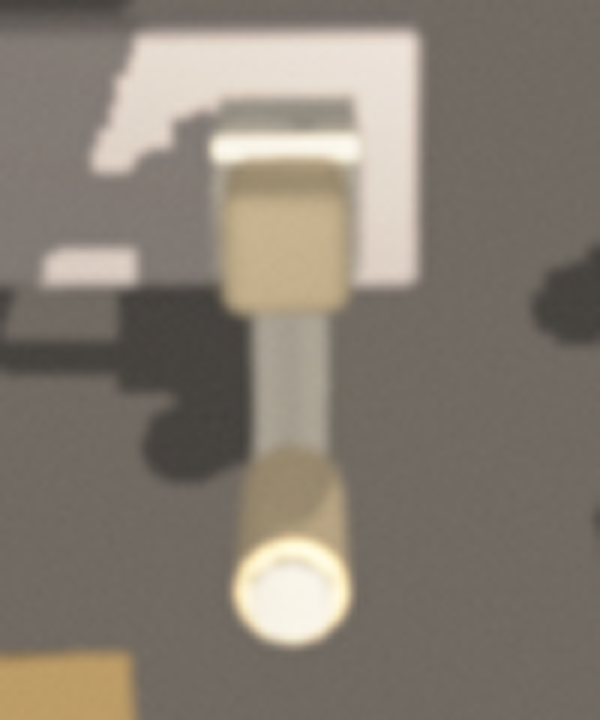

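```bash
python3 -c "
from h import *
import pickle; d=pickle.load(open('w1.pkl','rb'))
print(onz(d,282.7,211.8,.106),onz(d,283.7,268.7,.112))
for p in [(480,310),(495,320),(490,360)]: print(onz(d,p[0]/1.4,p[1]/1.4,.06))
plan([0.4738,-0.213,0.16],92.4);plan([0.4738,-0.213,0.09],92.4)
"
```

```text
[ 0.4737 -0.213   0.106 ] [ 0.54  -0.21   0.112]
[ 0.4978 -0.1357  0.06  ]
[ 0.5071 -0.1211  0.06  ]
[ 0.5471 -0.1222  0.06  ]
dp [-0.0007  0.0191  0.1101] ang [-0.0002 -0.0012 -0.6973] |dp| 0.11175171923851364
dp [-0.0007  0.0191  0.1801] ang [-0.0002 -0.0012 -0.6973] |dp| 0.1811156145716288
```

>>> move_arm:
  moves:
    - {"dp": [-0.0007, 0.019, 0.03], "angular": [0, 0, -0.7]}
    - {"dp": [-0.0007, 0.019, 0.06], "angular": [0, 0, -0.7]}
    - {"dp": [-0.0007, 0.019, 0.09], "angular": [0, 0, -0.7]}
    - {"dp": [-0.0007, 0.019, 0.12], "angular": [0, 0, -0.7]}
    - {"dp": [-0.0007, 0.019, 0.12], "angular": [0, 0, -0.7]}
  hand: 0.6

```text
time_s: 2.9
position: [0.4713, -0.2118, 0.1468]
eef_rot: [[-0.043, 0.999, -0.006], [0.999, 0.043, 0.003], [0.003, -0.006, -1.0]]
ft_force: [-1.0, 0.6, 0.6]
opening: 0.606
```

```bash
python3 -c "
from h import *
d=save('wrist','w2',None,1.4); st()
import pickle; pickle.dump(d,open('w2.pkl','wb'))"
```

```text
t 2.95 p [ 0.4726 -0.2124  0.1489] yaw 92.50422631070612 z [-0.0034  0.0015 -1.    ] F [-0.7236  0.8069  0.1758] T [ 0.0627 -0.1267  0.0164] op 0.6009827836808371 j [-0.4253  0.282   1.9294  0.      0.9339 -2.0398]
```

View pics/w2.png

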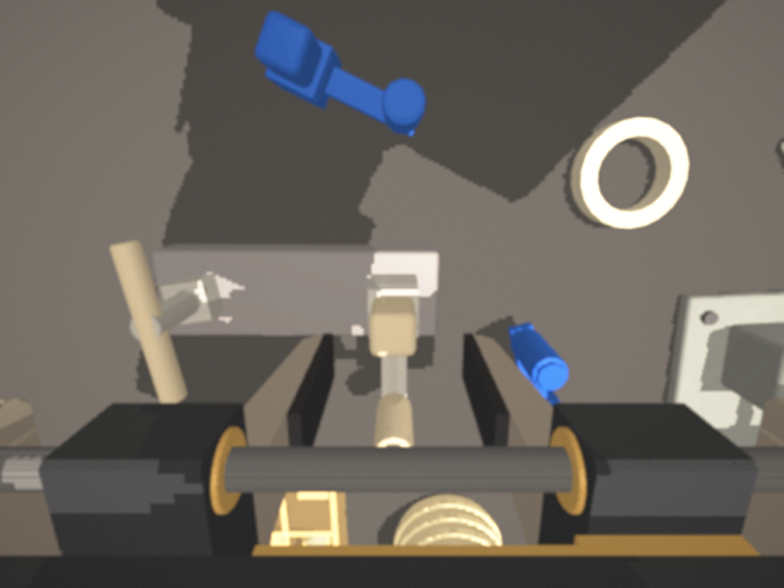

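Grip top is at about (393,330), between the open fingers (inner edges at columns 334 and 463), so it is centred well enough. The blue look-alike is clear of the right finger. Going down to grasp.

```bash
python3 -c "
from h import *
plan([0.4738,-0.213,0.09],92.5)"
```

```text
dp [-0.0007  0.0014  0.0589] ang [-0.1904 -0.0971  0.0044] |dp| 0.0589453425970907
```

>>> move_arm:
  moves:
    - {"dp": [-0.0005, 0, 0.02]}
    - {"dp": [-0.0005, 0, 0.04]}
    - {"dp": [-0.0005, 0, 0.055]}
    - {"dp": [-0.0005, 0, 0.06]}
    - {"dp": [-0.0005, 0, 0.06]}
    - {"dp": [-0.0005, 0, 0.06]}

```text
invalid input
```

>>> move_arm:
  moves:
    - {"dp": [0, 0, 0]}
    - {"dp": [0, 0, 0]}
    - {"dp": [0, 0, 0]}
    - {"dp": [0, 0, 0]}
    - {"dp": [0, 0, 0]}
    - {"dp": [0, 0, 0]}
  hand: 0.0
  force: 20

```text
invalid input
```

```bash
python3 -c "
from h import *
d=save('wrist','w3',None,1.4); st()"
```

```text
t 3.0 p [ 0.4737 -0.2129  0.1504] yaw 92.54190811420351 z [-0.0009  0.0004 -1.    ] F [ 1.272  -0.819   0.3697] T [ 0.0702 -0.1491  0.0196] op 0.601897155522731 j [-0.4253  0.2804  1.9277 -0.      0.9344 -2.0405]
```

View pics/w3.png

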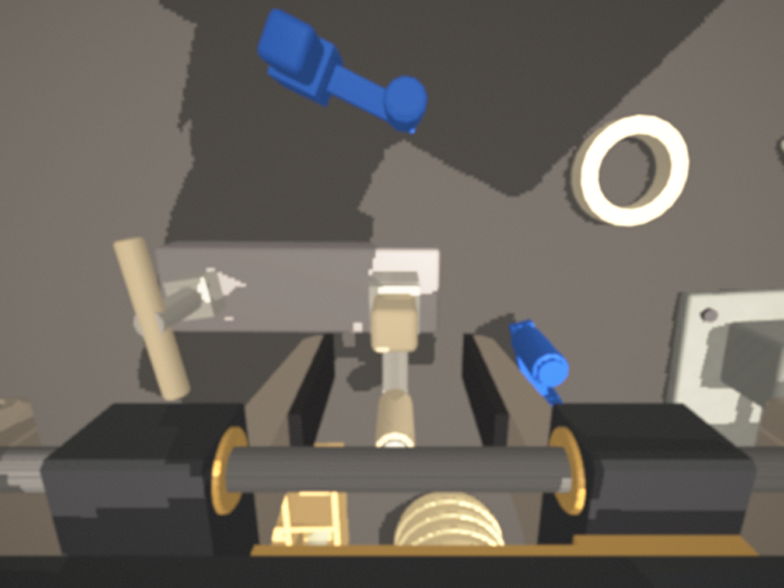

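"angular" is required in every row, so both calls were refused and nothing moved. Repeating them.

>>> move_arm:
  moves:
    - {"dp": [-0.0005, 0, 0.02], "angular": [0, 0, 0]}
    - {"dp": [-0.0005, 0, 0.04], "angular": [0, 0, 0]}
    - {"dp": [-0.0005, 0, 0.055], "angular": [0, 0, 0]}
    - {"dp": [-0.0005, 0, 0.06], "angular": [0, 0, 0]}
    - {"dp": [-0.0005, 0, 0.06], "angular": [0, 0, 0]}
    - {"dp": [-0.0005, 0, 0.06], "angular": [0, 0, 0]}

```text
time_s: 3.6
position: [0.4747, -0.2139, 0.0914]
eef_rot: [[-0.046, 0.999, 0.002], [0.999, 0.046, -0.001], [-0.001, 0.002, -1.0]]
ft_force: [0.0, -0.2, -0.1]
opening: 0.599
```

>>> move_arm:
  moves:
    - {"dp": [0, 0, 0], "angular": [0, 0, 0]}
    - {"dp": [0, 0, 0], "angular": [0, 0, 0]}
    - {"dp": [0, 0, 0], "angular": [0, 0, 0]}
    - {"dp": [0, 0, 0], "angular": [0, 0, 0]}
    - {"dp": [0, 0, 0], "angular": [0, 0, 0]}
    - {"dp": [0, 0, 0], "angular": [0, 0, 0]}
  hand: 0.0
  force: 20

```text
time_s: 4.2
position: [0.4739, -0.2135, 0.0902]
eef_rot: [[-0.046, 0.999, 0.0], [0.999, 0.046, -0.0], [-0.0, 0.0, -1.0]]
ft_force: [-1.2, -0.9, 2.8]
opening: 0.265
```

```bash
python3 -c "
from h import *
d=save('wrist','w4',None,1.4); st()"
```

```text
t 4.25 p [ 0.4738 -0.2135  0.0902] yaw 92.65742185887544 z [ 0.0001 -0.     -1.    ] F [-1.1783  0.2429  3.8449] T [ 0.0441 -0.0959 -0.0054] op 0.25932223453277053 j [-0.4262  0.3684  1.97   -0.      0.8031 -2.0434]
```

View pics/w4.png

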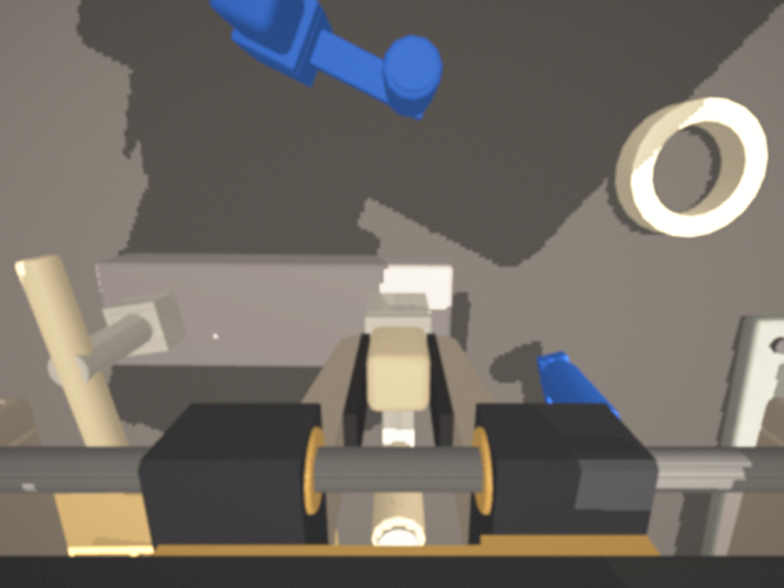

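The grip is held between the pads (opening 23.9 mm). Lifting straight up.

>>> move_arm:
  moves:
    - {"dp": [0, 0, -0.008], "angular": [0, 0, 0]}
    - {"dp": [0, 0, -0.02], "angular": [0, 0, 0]}
    - {"dp": [0, 0, -0.035], "angular": [0, 0, 0]}
    - {"dp": [0, 0, -0.06], "angular": [0, 0, 0]}
    - {"dp": [0, 0, -0.09], "angular": [0, 0, 0]}
    - {"dp": [0, 0, -0.12], "angular": [0, 0, 0]}
    - {"dp": [0, 0, -0.15], "angular": [0, 0, 0]}
    - {"dp": [0, 0, -0.17], "angular": [0, 0, 0]}
    - {"dp": [0, 0, -0.17], "angular": [0, 0, 0]}

```text
time_s: 5.15
position: [0.4751, -0.214, 0.2636]
eef_rot: [[-0.046, 0.999, 0.005], [0.999, 0.046, -0.002], [-0.003, 0.005, -1.0]]
ft_force: [-0.2, 0.4, -2.6]
opening: 0.26
```

```bash
python3 -c "
from h import *
st(); plan([0.44,0.063,0.26],95)"
```

```text
t 5.15 p [ 0.4751 -0.214   0.2636] yaw 92.65857585656914 z [ 0.0051 -0.0023 -1.    ] F [-0.2056  0.4109 -2.6465] T [ 0.0228 -0.1524 -0.0008] op 0.26044957471010793 j [-0.4261  0.1504  1.8142  0.      1.1714 -2.0433]
dp [ 0.2784 -0.0223  0.0028] ang [ 0.2843  0.1525 -2.3411] |dp| 0.2792799553490888
```

>>> move_arm:
  moves:
    - {"dp": [0.04, 0.013, 0], "angular": [0, 0, -1]}
    - {"dp": [0.08, 0.026, 0], "angular": [0, 0, -2.3]}
    - {"dp": [0.12, 0.039, 0], "angular": [0, 0, -2.3]}
    - {"dp": [0.16, 0.052, 0.005], "angular": [0, 0, -2.3]}
    - {"dp": [0.2, 0.065, 0.01], "angular": [0, 0, -2.3]}
    - {"dp": [0.24, 0.078, 0.01], "angular": [0, 0, -2.3]}
    - {"dp": [0.26, 0.085, 0.01], "angular": [0, 0, -2.3]}
    - {"dp": [0.2727, 0.0887, 0.01], "angular": [0, 0, -2.3]}
    - {"dp": [0.2727, 0.0887, 0.01], "angular": [0, 0, -2.3]}
    - {"dp": [0.2727, 0.0887, 0.01], "angular": [0, 0, -2.3]}

```text
time_s: 6.15
position: [0.5491, 0.0623, 0.2495]
eef_rot: [[-0.087, 0.996, -0.001], [0.996, 0.087, -0.001], [-0.001, -0.001, -1.0]]
ft_force: [-0.6, -0.9, -3.2]
opening: 0.26
```

```bash
python3 -c "
from h import *
d=save('wrist','w5',None,1.4); st()
import pickle; pickle.dump(d,open('w5.pkl','wb'))"
```

```text
t 6.2 p [0.5492 0.062  0.2497] yaw 94.92324222091847 z [-0.0008 -0.0006 -1.    ] F [ 0.7974 -0.2567 -2.7838] T [ 0.0519 -0.1425  0.0484] op 0.2625239603494398 j [ 0.11    0.218   1.7624 -0.0005  1.1621 -1.5466]
```

View pics/w5.png

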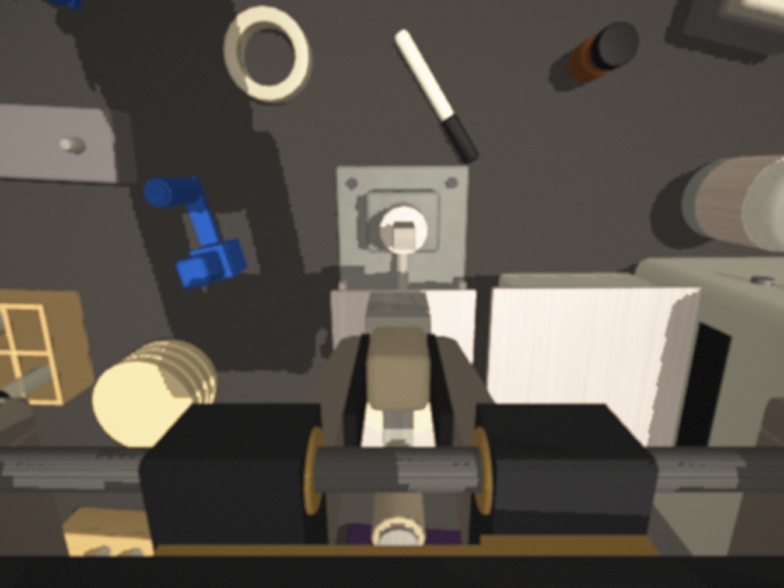

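The jack is upright in the view with its shaft top at about (403,237). The crank hub is at (398,315). Enlarging the shaft.

```bash
python3 -c "
import pickle,cv2
d=pickle.load(open('w5.pkl','rb')); im=d['pixels'][:,:,::-1]
cv2.imwrite('pics/w5a.png',cv2.resize(im[135:235,255:325],None,fx=8,fy=8,interpolation=cv2.INTER_CUBIC)[:600*2][0:800])
cv2.imwrite('pics/w5b.png',cv2.resize(im[195:275,230:345],None,fx=6.5,fy=6.5,interpolation=cv2.INTER_CUBIC))"
```

```text
(no output)
```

View pics/w5a.png

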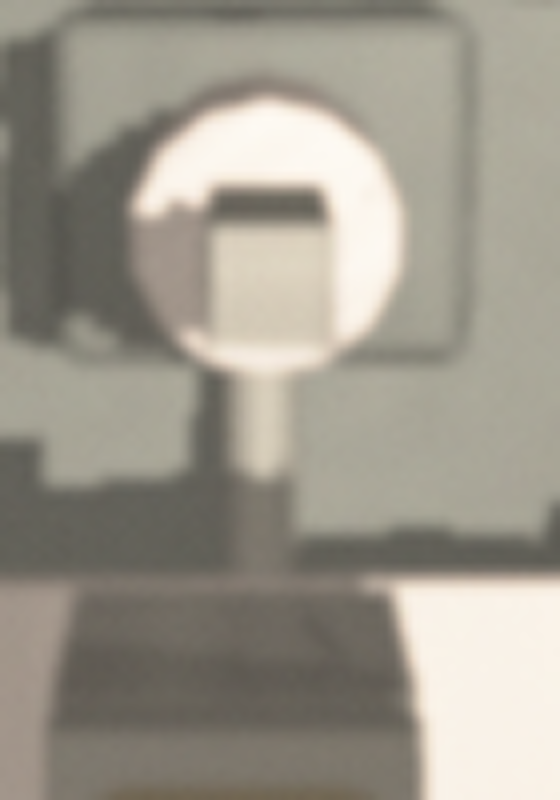

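View pics/w5b.png

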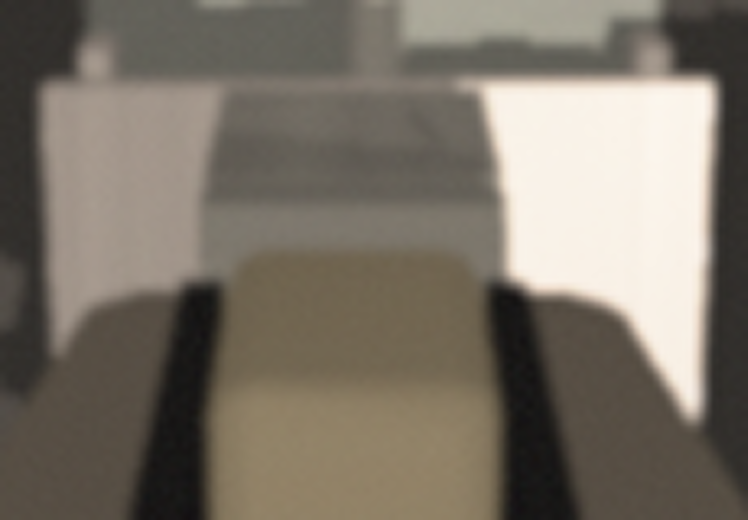

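```bash
python3 -c "
from h import *
import pickle; d=pickle.load(open('w5.pkl','rb'))
print(d['extrinsics'])
a=lambda x,y:(x/8+255-.44,y/8+135-.44)
b=lambda x,y:(x/6.5+230-.42,y/6.5+195-.42)
print('tube',onz(d,*a(267.5,235),.112)); print('shaft top',onz(d,*a(269.5,282),.1495))
for l,r,row,z in [(222,485,90,.19),(205,500,200,.23)]:
    L=onz(d,*b(l,row),z);Rr=onz(d,*b(r,row),z); print(L,Rr,np.linalg.norm(L-Rr),'mid',(L+Rr)/2,'origin',(L+Rr)/2+.015*np.array([.9962,.0868,0]), np.degrees(np.arctan2(*(Rr-L)[[1,0]])))
gl=onz(d,*b(210,395),.266);gr=onz(d,*b(500,395),.266);print('grip top rear',gl,gr,(gl+gr)/2+.012*np.array([.9962,.0868,0]))
# table corners near, jack yaw
for p in [(40,82),(718,82)]: print(onz(d,*b(*p),.07))
s=get_state();print(s['position'])
"
```

```text
[[-0.0854  0.9594  0.2689  0.4732]
 [ 0.9963  0.0822  0.0234  0.0564]
 [ 0.0004  0.2699 -0.9629  0.4092]
 [ 0.      0.      0.      1.    ]]
tube [0.5114 0.0636 0.112 ]
shaft top [0.5116 0.0634 0.1495]
[0.536  0.0466 0.19  ] [0.5334 0.0767 0.19  ] 0.030239798556767696 mid [0.5347 0.0617 0.19  ] origin [0.5496 0.063  0.19  ] 94.89448782833685
[0.5356 0.0475 0.23  ] [0.5332 0.0756 0.23  ] 0.028167233525324964 mid [0.5344 0.0615 0.23  ] origin [0.5493 0.0628 0.23  ] 94.89319130391722
grip top rear [0.5391 0.0507 0.266 ] [0.5372 0.0734 0.266 ] [0.5501 0.0631 0.266 ]
[0.5716 0.0089 0.07  ]
[0.5613 0.129  0.07  ]
[0.5492 0.062  0.2497]
```

>>> move_arm:
  moves:
    - {"dp": [0.0039, -0.02, 0], "angular": [0, 0, 0]}
    - {"dp": [0.0039, -0.0378, 0.005], "angular": [0, 0, 0]}
    - {"dp": [0.0039, -0.0378, 0.02], "angular": [0, 0, 0]}
    - {"dp": [0.0039, -0.0378, 0.035], "angular": [0, 0, 0]}
    - {"dp": [0.0039, -0.0378, 0.035], "angular": [0, 0, 0]}
    - {"dp": [0.0039, -0.0378, 0.035], "angular": [0, 0, 0]}

```text
time_s: 6.8
position: [0.5116, 0.0628, 0.2153]
eef_rot: [[-0.085, 0.996, -0.0], [0.996, 0.085, -0.0], [-0.0, -0.0, -1.0]]
ft_force: [-0.5, 0.4, -3.2]
opening: 0.26
```

```bash
python3 -c "
from h import *
save('scene','s6',(270,370,150,250),6); save('top','t6',(215,305,150,240),6); d=save('wrist','w6',(235,345,150,270),6); st()
import pickle; pickle.dump(d,open('w6.pkl','wb'))"
```

```text
t 6.95 p [0.5123 0.0634 0.2159] yaw 94.92414138386408 z [ 0.0012  0.0001 -1.    ] F [ 0.8601  0.2177 -2.8726] T [ 0.0554 -0.1123  0.0297] op 0.26139539577331145 j [ 0.1202  0.1934  1.8746 -0.      1.0723 -1.5365]
```

View pics/w6.png

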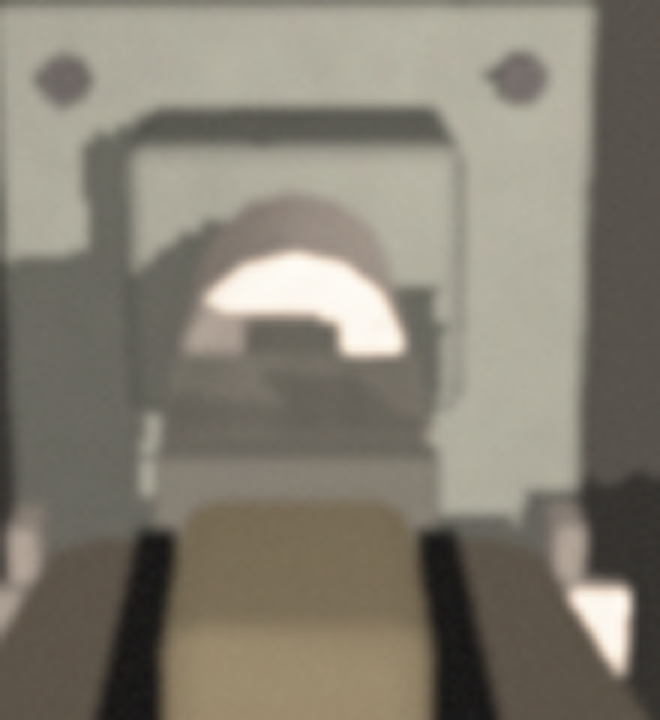

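View pics/s6.png

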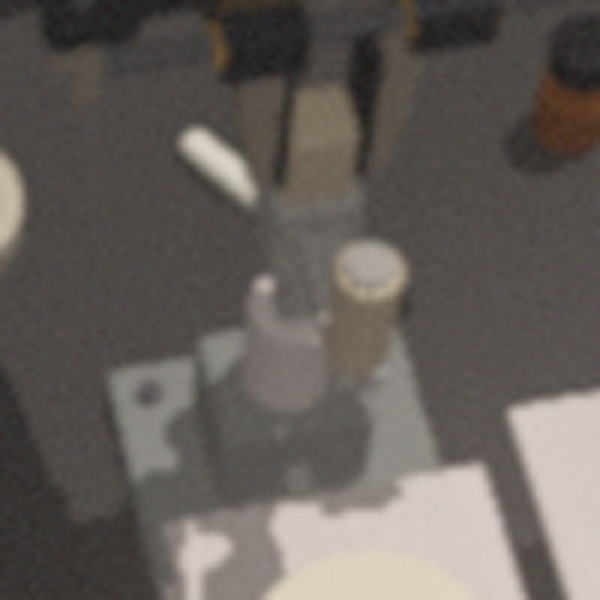

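```bash
python3 -c "
from h import *
import pickle; d=pickle.load(open('w6.pkl','rb'))
b=lambda x,y:(x/6+235-.42,y/6+150-.42)
ex=np.array([.9963,.0858,0])
A=onz(d,*b(247,318),.112);B=onz(d,*b(338,318),.112);print('shaft base',A,B,np.linalg.norm(A-B),(A+B)/2+.007*ex)
z=.156
for row in (355,360):
  A=onz(d,*b(166,row),z);B=onz(d,*b(434,row),z);print('hub',A,B,np.linalg.norm(A-B),(A+B)/2+.015*ex)
A=onz(d,*b(183,355),.112)
print('tube top point',onz(d,*b(292,250),.112)+.017*ex)
"
```

```text
shaft base [0.5057 0.0559 0.112 ] [0.5045 0.0694 0.112 ] 0.013555475600006318 [0.5121 0.0633 0.112 ]
hub [0.4996 0.0464 0.156 ] [0.4968 0.0798 0.156 ] 0.03344219876311665 [0.5132 0.0644 0.156 ]
hub [0.5003 0.0465 0.156 ] [0.4975 0.0798 0.156 ] 0.03346810471715187 [0.5138 0.0644 0.156 ]
tube top point [0.5117 0.0632 0.112 ]
```

```bash
python3 -c "
from h import *
st()
import pickle; d=pickle.load(open('w6.pkl','rb')); im=d['pixels'][:,:,::-1]
cv2.imwrite('pics/w6b.png',cv2.resize(im[198:234,255:315],None,fx=12,fy=12,interpolation=cv2.INTER_CUBIC))
save('wrist','w6c',(255,315,198,234),12);st()"
```

```text
t 6.95 p [0.5123 0.0634 0.2159] yaw 94.92414138386408 z [ 0.0012  0.0001 -1.    ] F [ 0.8601  0.2177 -2.8726] T [ 0.0554 -0.1123  0.0297] op 0.26139539577331145 j [ 0.1202  0.1934  1.8746 -0.      1.0723 -1.5365]
t 7.0 p [0.5122 0.0635 0.2158] yaw 94.93800151287535 z [ 0.0011  0.0001 -1.    ] F [-0.1675 -0.8866 -2.31  ] T [ 0.0706 -0.103   0.0328] op 0.256213910119859 j [ 0.1205  0.1935  1.8747 -0.      1.0722 -1.5365]
```

View pics/w6c.png

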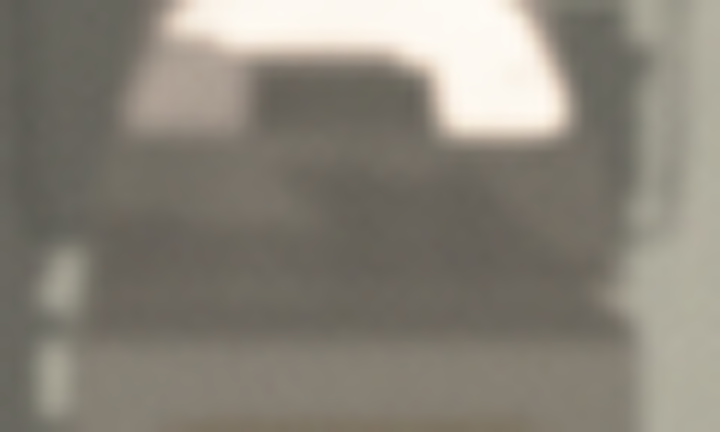

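```bash
python3 -c "
from h import *
import pickle; d=pickle.load(open('w6.pkl','rb'))
b=lambda x,y:(x/12+255-.46,y/12+198-.46)
ex=np.array([.9963,.0858,0])
def f(n,l,r,row,z,h):
  A=onz(d,*b(l,row),z);B=onz(d,*b(r,row),z);print(n,A,B,np.linalg.norm(A-B),(A+B)/2+h*ex)
f('shaft',250,437,62,.113,.007)
f('hub bot',103,607,137,.156,.015)
f('hub top',78,632,335,.196,.015)
"
```

```text
shaft [0.5056 0.0556 0.113 ] [0.5044 0.0694 0.113 ] 0.013876600218267912 [0.512  0.0631 0.113 ]
hub bot [0.4998 0.0471 0.156 ] [0.4971 0.0784 0.156 ] 0.03145169808071237 [0.5134 0.0641 0.156 ]
hub top [0.4989 0.0484 0.196 ] [0.4965 0.077  0.196 ] 0.028707413549955034 [0.5126 0.064  0.196 ]
```

>>> move_arm:
  moves:
    - {"dp": [-0.0007, -0.001, 0], "angular": [0, 0, 0]}
    - {"dp": [-0.0007, -0.001, 0.002], "angular": [0, 0, 0]}
    - {"dp": [-0.0007, -0.001, 0.004], "angular": [0, 0, 0]}
    - {"dp": [-0.0007, -0.001, 0.006], "angular": [0, 0, 0]}
    - {"dp": [-0.0007, -0.001, 0.007], "angular": [0, 0, 0]}
    - {"dp": [-0.0007, -0.001, 0.007], "angular": [0, 0, 0]}

```text
time_s: 7.6
position: [0.5107, 0.0629, 0.2078]
eef_rot: [[-0.086, 0.996, -0.0], [0.996, 0.086, -0.0], [-0.0, -0.0, -1.0]]
ft_force: [0.4, -0.4, -3.3]
opening: 0.264
```

```bash
python3 -c "
from h import *
st()"
```

```text
t 7.6 p [0.5107 0.0629 0.2078] yaw 94.95848461497667 z [-0.0004 -0.     -1.    ] F [ 0.3758 -0.4132 -3.3167] T [ 0.089  -0.0957  0.0575] op 0.26375122546757807 j [ 0.1197  0.2009  1.8851  0.      1.056  -1.5377]
```

>>> move_arm:
  moves:
    - {"dp": [0, 0, 0.001], "angular": [0, 0, 0]}
    - {"dp": [0, 0, 0.002], "angular": [0, 0, 0]}
    - {"dp": [0, 0, 0.003], "angular": [0, 0, 0]}
    - {"dp": [0, 0, 0.003], "angular": [0, 0, 0]}

```text
time_s: 8.0
position: [0.5108, 0.0629, 0.205]
eef_rot: [[-0.086, 0.996, -0.0], [0.996, 0.086, -0.0], [-0.0, -0.0, -1.0]]
ft_force: [0.1, 0.5, -3.8]
opening: 0.263
```

>>> move_arm:
  moves:
    - {"dp": [0, 0, 0.001], "angular": [0, 0, 0]}
    - {"dp": [0, 0, 0.002], "angular": [0, 0, 0]}
    - {"dp": [0, 0, 0.003], "angular": [0, 0, 0]}
    - {"dp": [0, 0, 0.003], "angular": [0, 0, 0]}

```text
time_s: 8.4
position: [0.5107, 0.0629, 0.2019]
eef_rot: [[-0.086, 0.996, -0.0], [0.996, 0.086, 0.0], [0.0, -0.0, -1.0]]
ft_force: [-0.6, 0.2, -2.5]
opening: 0.26
```

>>> move_arm:
  moves:
    - {"dp": [0, 0, 0.002], "angular": [0, 0, 0]}
    - {"dp": [0, 0, 0.004], "angular": [0, 0, 0]}
    - {"dp": [0, 0, 0.006], "angular": [0, 0, 0]}
    - {"dp": [0, 0, 0.008], "angular": [0, 0, 0]}
    - {"dp": [0, 0, 0.008], "angular": [0, 0, 0]}

```text
time_s: 8.9
position: [0.5107, 0.0629, 0.1938]
eef_rot: [[-0.086, 0.996, -0.0], [0.996, 0.086, -0.0], [-0.0, -0.0, -1.0]]
ft_force: [0.3, 0.0, -2.7]
opening: 0.258
```

>>> move_arm:
  moves:
    - {"dp": [0, 0, 0.002], "angular": [0, 0, 0]}
    - {"dp": [0, 0, 0.004], "angular": [0, 0, 0]}
    - {"dp": [0, 0, 0.006], "angular": [0, 0, 0]}
    - {"dp": [0, 0, 0.008], "angular": [0, 0, 0]}
    - {"dp": [0, 0, 0.008], "angular": [0, 0, 0]}

```text
time_s: 9.4
position: [0.5107, 0.0629, 0.1858]
eef_rot: [[-0.086, 0.996, -0.0], [0.996, 0.086, -0.0], [-0.0, -0.0, -1.0]]
ft_force: [0.1, 0.3, -3.5]
opening: 0.259
```

```bash
python3 -c "
from h import *
st();save('scene','s7',(270,370,150,250),6);save('wrist','w7',(235,345,150,270),6)"
```

```text
t 9.4 p [0.5107 0.0629 0.1858] yaw 94.95568351156543 z [-0.0002 -0.     -1.    ] F [ 0.1425  0.3319 -3.467 ] T [ 0.1159 -0.1004 -0.0467] op 0.25925240774565067 j [ 0.1196  0.227   1.9068 -0.      1.0079 -1.5377]
```

View pics/w7.png

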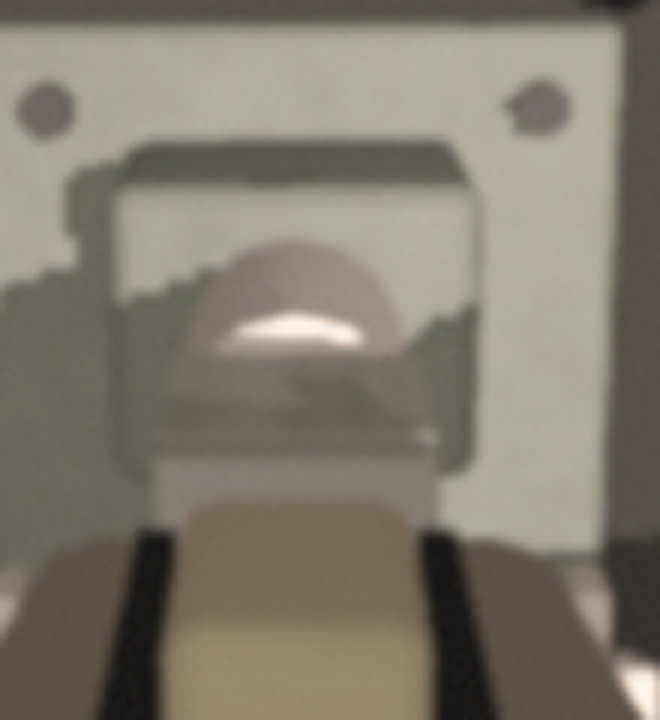

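The hub has slid down over the shaft with no contact force, and the tube rim is just visible at its rear edge. About 8 mm remain.

>>> move_arm:
  moves:
    - {"dp": [0, 0, 0.002], "angular": [0, 0, 0]}
    - {"dp": [0, 0, 0.004], "angular": [0, 0, 0]}
    - {"dp": [0, 0, 0.006], "angular": [0, 0, 0]}
    - {"dp": [0, 0, 0.0065], "angular": [0, 0, 0]}
    - {"dp": [0, 0, 0.007], "angular": [0, 0, 0]}
    - {"dp": [0, 0, 0.007], "angular": [0, 0, 0]}

```text
time_s: 10.1
position: [0.5107, 0.0629, 0.179]
eef_rot: [[-0.086, 0.996, -0.0], [0.996, 0.086, -0.0], [-0.0, -0.0, -1.0]]
ft_force: [-0.3, 0.3, -4.1]
opening: 0.259
```

>>> move_arm:
  moves:
    - {"dp": [0, 0, 0.0005], "angular": [0, 0, 0]}
    - {"dp": [0, 0, 0.0005], "angular": [0, 0, 0]}

```text
time_s: 10.3
position: [0.5107, 0.0629, 0.1786]
eef_rot: [[-0.086, 0.996, -0.0], [0.996, 0.086, 0.0], [0.0, -0.0, -1.0]]
ft_force: [-0.2, 0.3, -2.6]
opening: 0.258
```

>>> move_arm:
  moves:
    - {"dp": [0.0005, 0, 0], "angular": [0, 0, 0]}
    - {"dp": [0.001, 0, 0], "angular": [0, 0, 0]}
    - {"dp": [0.001, 0, 0], "angular": [0, 0, 0]}
  force: 12

```text
time_s: 10.6
position: [0.5107, 0.0635, 0.1786]
eef_rot: [[-0.087, 0.996, 0.0], [0.996, 0.087, -0.001], [-0.001, -0.0, -1.0]]
ft_force: [0.2, -3.1, -2.8]
opening: 0.262
```

>>> move_arm:
  moves:
    - {"dp": [-0.001, 0, 0], "angular": [0, 0, 0]}
    - {"dp": [-0.0015, 0, 0], "angular": [0, 0, 0]}
    - {"dp": [-0.002, 0, 0], "angular": [0, 0, 0]}
    - {"dp": [-0.002, 0, 0], "angular": [0, 0, 0]}

```text
time_s: 11.0
position: [0.5109, 0.062, 0.1786]
eef_rot: [[-0.086, 0.996, 0.0], [0.996, 0.086, 0.0], [0.0, 0.0, -1.0]]
ft_force: [-0.5, -0.3, -4.0]
opening: 0.258
```

>>> move_arm:
  moves:
    - {"dp": [0.001, 0.0005, 0], "angular": [0, 0, 0]}
    - {"dp": [0.001, 0.001, 0], "angular": [0, 0, 0]}
    - {"dp": [0.001, 0.001, 0], "angular": [0, 0, 0]}

```text
time_s: 11.3
position: [0.5119, 0.0631, 0.1786]
eef_rot: [[-0.087, 0.996, 0.0], [0.996, 0.087, 0.0], [0.0, 0.0, -1.0]]
ft_force: [-0.2, 0.1, -4.2]
opening: 0.264
```

>>> move_arm:
  moves:
    - {"dp": [0, -0.001, 0], "angular": [0, 0, 0]}
    - {"dp": [0, -0.0015, 0], "angular": [0, 0, 0]}
    - {"dp": [0, -0.002, 0], "angular": [0, 0, 0]}
    - {"dp": [0, -0.002, 0], "angular": [0, 0, 0]}

```text
time_s: 11.7
position: [0.5104, 0.0629, 0.1788]
eef_rot: [[-0.086, 0.996, 0.001], [0.996, 0.086, 0.0], [0.0, 0.002, -1.0]]
ft_force: [3.8, 0.8, -5.0]
opening: 0.261
```

>>> move_arm:
  moves:
    - {"dp": [0, 0.0015, 0], "angular": [0, 0, 0]}
    - {"dp": [0, 0.0015, 0], "angular": [0, 0, 3]}
    - {"dp": [0, 0.0015, 0], "angular": [0, 0, 7]}
    - {"dp": [0, 0.0015, 0], "angular": [0, 0, 12]}
    - {"dp": [0, 0.0015, 0], "angular": [0, 0, 18]}
    - {"dp": [0, 0.0015, 0], "angular": [0, 0, 24]}
    - {"dp": [0, 0.0015, 0], "angular": [0, 0, 30]}
    - {"dp": [0, 0.0015, 0], "angular": [0, 0, 30]}

```text
time_s: 12.5
position: [0.5114, 0.063, 0.1786]
eef_rot: [[0.425, 0.905, 0.0], [0.905, -0.425, -0.0], [-0.0, 0.0, -1.0]]
ft_force: [1.5, 0.3, -3.1]
opening: 0.259
```

```bash
python3 -c "
from h import *
st()"
```

```text
t 12.5 p [0.5114 0.063  0.1786] yaw 64.87012226334299 z [ 0. -0. -1.] F [ 1.5032  0.25   -3.0583] T [ 0.0239 -0.5766  0.0157] op 0.2594528634921068 j [ 0.1196  0.2369  1.9123 -0.      0.9924 -1.0126]
```

>>> move_arm:
  moves:
    - {"dp": [0, 0, 0], "angular": [0, 0, 7]}
    - {"dp": [0, 0, 0], "angular": [0, 0, 14]}
    - {"dp": [0, 0, 0], "angular": [0, 0, 21]}
    - {"dp": [0, 0, 0], "angular": [0, 0, 28]}
    - {"dp": [0, 0, 0], "angular": [0, 0, 35]}
    - {"dp": [0, 0, 0], "angular": [0, 0, 42]}
    - {"dp": [0, 0, 0], "angular": [0, 0, 49]}
    - {"dp": [0, 0, 0], "angular": [0, 0, 56]}
    - {"dp": [0, 0, 0], "angular": [0, 0, 63]}
    - {"dp": [0, 0, 0], "angular": [0, 0, 70]}
    - {"dp": [0, 0, 0], "angular": [0, 0, 77]}
    - {"dp": [0, 0, 0], "angular": [0, 0, 84]}

```text
time_s: 13.7
position: [0.512, 0.0631, 0.1787]
eef_rot: [[0.945, -0.328, 0.001], [-0.328, -0.945, 0.0], [0.001, -0.001, -1.0]]
ft_force: [4.0, 1.0, -6.1]
opening: 0.26
```

>>> move_arm:
  moves:
    - {"dp": [0, 0, 0], "angular": [0, 0, 7]}
    - {"dp": [0, 0, 0], "angular": [0, 0, 14]}
    - {"dp": [0, 0, 0], "angular": [0, 0, 21]}
    - {"dp": [0, 0, 0], "angular": [0, 0, 28]}
    - {"dp": [0, 0, 0], "angular": [0, 0, 35]}
    - {"dp": [0, 0, 0], "angular": [0, 0, 42]}
    - {"dp": [0, 0, 0], "angular": [0, 0, 49]}
    - {"dp": [0, 0, 0], "angular": [0, 0, 56]}
    - {"dp": [0, 0, 0], "angular": [0, 0, 63]}
    - {"dp": [0, 0, 0], "angular": [0, 0, 66]}
    - {"dp": [0, 0, 0], "angular": [0, 0, 66]}

```text
time_s: 14.8
position: [0.5121, 0.0627, 0.1787]
eef_rot: [[0.089, -0.996, 0.001], [-0.996, -0.089, -0.0], [0.001, -0.001, -1.0]]
ft_force: [5.4, -1.7, -4.9]
opening: 0.266
```

```bash
python3 -c "
from h import *
save('scene','s8',(270,420,150,300),4);save('wrist','w8',None,1.4);st()"
```

```text
t 14.9 p [0.5119 0.0627 0.1787] yaw -84.83897203332168 z [ 0.0012 -0.0004 -1.    ] F [ 5.1773 -1.8794 -6.0138] T [-0.3356 -1.062   0.0559] op 0.2649733395950645 j [ 0.1194  0.2369  1.912  -0.0006  0.9915  1.6005]
```

View pics/s8.png

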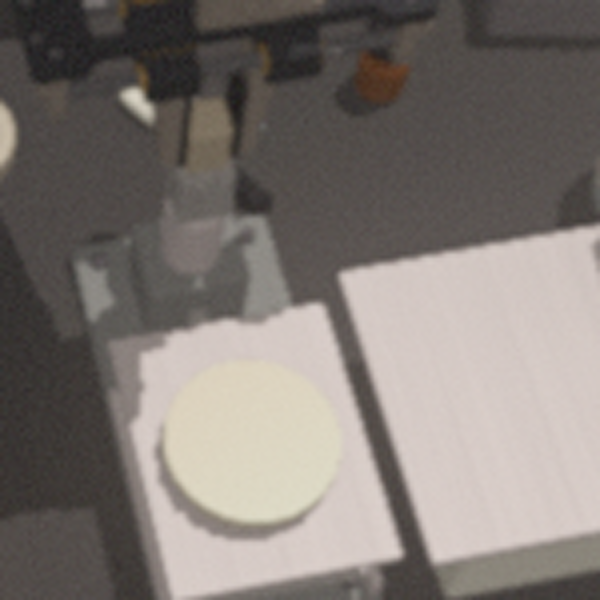

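View pics/w8.png

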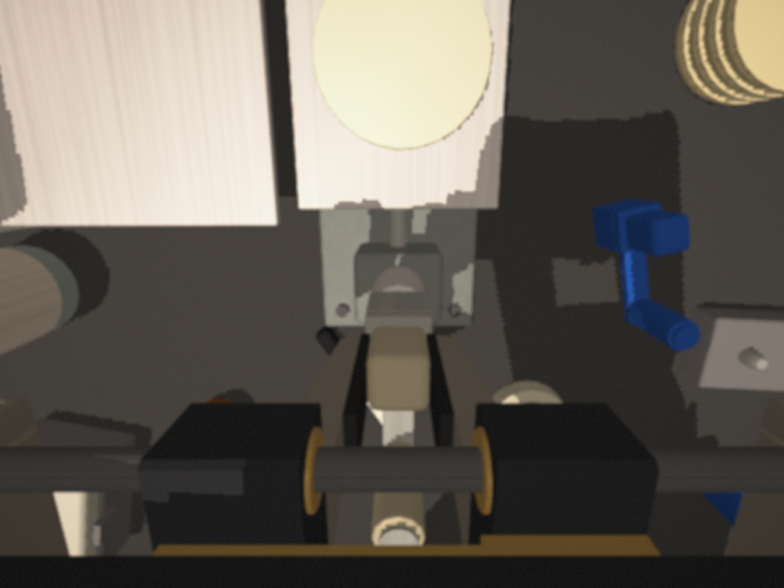

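The table has risen by about half a turn's worth and the dish is undisturbed. There's a small side load of about 5 N, so I'll recentre a little and continue to the wrist's limit.

>>> move_arm:
  moves:
    - {"dp": [0, -0.001, 0], "angular": [0, 0, 4]}
    - {"dp": [0, -0.001, 0], "angular": [0, 0, 11]}
    - {"dp": [0, -0.001, 0], "angular": [0, 0, 18]}
    - {"dp": [0, -0.001, 0], "angular": [0, 0, 25]}
    - {"dp": [0, -0.001, 0], "angular": [0, 0, 32]}
    - {"dp": [0, -0.001, 0], "angular": [0, 0, 39]}
    - {"dp": [0, -0.001, 0], "angular": [0, 0, 46]}
    - {"dp": [0, -0.001, 0], "angular": [0, 0, 53]}
    - {"dp": [0, -0.001, 0], "angular": [0, 0, 60]}
    - {"dp": [0, -0.001, 0], "angular": [0, 0, 67]}
    - {"dp": [0, -0.001, 0], "angular": [0, 0, 70]}
    - {"dp": [0, -0.001, 0], "angular": [0, 0, 70]}

```text
time_s: 16.1
position: [0.512, 0.0627, 0.1787]
eef_rot: [[-0.906, -0.424, -0.001], [-0.424, 0.906, -0.001], [0.001, -0.0, -1.0]]
ft_force: [1.2, -3.3, -2.5]
opening: 0.256
```

```bash
python3 -c "
from h import *
st()"
```

```text
t 16.1 p [0.512  0.0627 0.1787] yaw -154.92435835788422 z [-0.0005 -0.0006 -1.    ] F [ 1.1847 -3.3404 -2.4988] T [-0.5165 -0.3711  0.0286] op 0.2564045327105486 j [ 0.1193  0.2381  1.9106 -0.0007  0.9935  2.8236]
```

>>> move_arm:
  moves:
    - {"dp": [0, 0, 0], "angular": [0, 0, 0]}
    - {"dp": [0, 0, 0], "angular": [0, 0, 0]}
    - {"dp": [0, 0, 0], "angular": [0, 0, 0]}
    - {"dp": [0, 0, -0.01], "angular": [0, 0, 0]}
    - {"dp": [0, 0, -0.03], "angular": [0, 0, 0]}
    - {"dp": [0, 0, -0.06], "angular": [0, 0, 0]}
    - {"dp": [0, 0, -0.1], "angular": [0, 0, 0]}
    - {"dp": [0, 0, -0.12], "angular": [0, 0, 0]}
    - {"dp": [0, 0, -0.12], "angular": [0, 0, 0]}
    - {"dp": [0, 0, -0.12], "angular": [0, 0, 0]}
  hand: 0.45

```text
time_s: 17.1
position: [0.5122, 0.0631, 0.299]
eef_rot: [[-0.906, -0.422, 0.001], [-0.422, 0.906, 0.0], [-0.001, -0.0, -1.0]]
ft_force: [0.7, -0.6, -0.0]
opening: 0.451
```

```bash
python3 -c "
from h import *
d=save('wrist','w9',None,1.4);st()
import pickle; pickle.dump(d,open('w9.pkl','wb'))"
```

```text
t 17.15 p [0.5117 0.063  0.298 ] yaw -155.03004973233752 z [-0.0009 -0.     -1.    ] F [ 0.5177 -0.6035  0.0346] T [ 0.0678 -0.0329 -0.0016] op 0.45388515973093735 j [0.1196 0.1155 1.7772 0.0001 1.2498 2.8253]
```

View pics/w9.png

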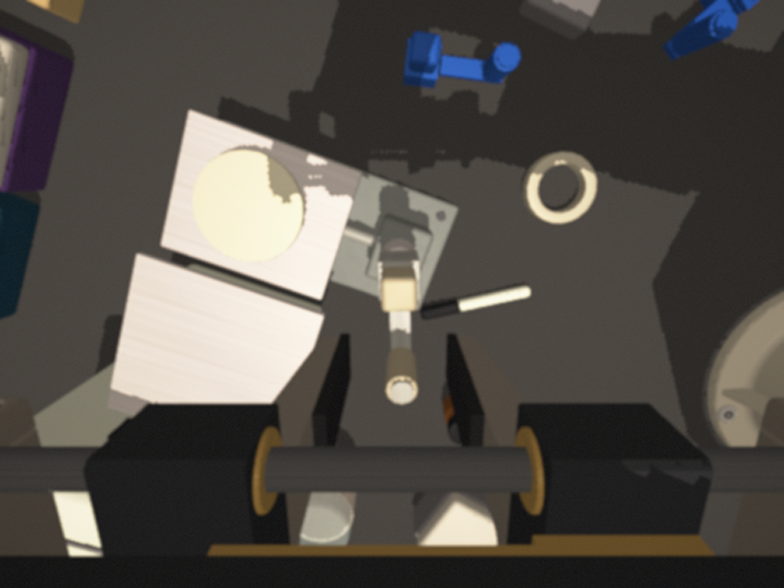

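The released crank stays seated on the shaft. The table corners are at about (188,110), (361,172), (323,300) and (160,244), and the deck edge runs (136,254)-(325,315). I'll unwind the wrist for the next grasp, taking views on the way to triangulate the deck height.

>>> move_arm:
  moves:
    - {"dp": [0, 0, 0], "angular": [0, 0, -8.5]}
    - {"dp": [0, 0, 0], "angular": [0, 0, -17]}
    - {"dp": [0, 0, 0], "angular": [0, 0, -25.5]}
    - {"dp": [0, 0, 0], "angular": [0, 0, -34]}
    - {"dp": [0, 0, 0], "angular": [0, 0, -42.5]}
    - {"dp": [0, 0, 0], "angular": [0, 0, -51]}
    - {"dp": [0, 0, 0], "angular": [0, 0, -59.5]}
    - {"dp": [0, 0, 0], "angular": [0, 0, -68]}
    - {"dp": [0, 0, 0], "angular": [0, 0, -76.5]}
    - {"dp": [0, 0, 0], "angular": [0, 0, -85]}
    - {"dp": [0, 0, 0], "angular": [0, 0, -90]}
    - {"dp": [0, 0, 0], "angular": [0, 0, -90]}

```text
time_s: 18.35
position: [0.5115, 0.063, 0.2971]
eef_rot: [[0.423, -0.906, -0.003], [-0.906, -0.423, -0.0], [-0.001, 0.003, -1.0]]
ft_force: [-0.6, -0.4, 0.5]
opening: 0.452
```

```bash
python3 -c "
from h import *
d=save('wrist','w10',None,1.4);st()
import pickle; pickle.dump(d,open('w10.pkl','wb'))"
```

```text
t 18.4 p [0.5116 0.063  0.2973] yaw -65.15215604102822 z [-0.0023 -0.0002 -1.    ] F [-0.4678  0.5486  0.5617] T [ 0.0116 -0.0425 -0.0292] op 0.4445082379664307 j [0.1196 0.1167 1.7773 0.     1.2498 1.2567]
```

>>> move_arm:
  moves:
    - {"dp": [0, 0, 0], "angular": [0, 0, -8.5]}
    - {"dp": [0, 0, 0], "angular": [0, 0, -17]}
    - {"dp": [0, 0, 0], "angular": [0, 0, -25.5]}
    - {"dp": [0, 0, 0], "angular": [0, 0, -34]}
    - {"dp": [0, 0, 0], "angular": [0, 0, -42.5]}
    - {"dp": [0, 0, 0], "angular": [0, 0, -51]}
    - {"dp": [0, 0, 0], "angular": [0, 0, -59.5]}
    - {"dp": [0, 0, 0], "angular": [0, 0, -68]}
    - {"dp": [0, 0, 0], "angular": [0, 0, -76.5]}
    - {"dp": [0, 0, 0], "angular": [0, 0, -85]}
    - {"dp": [0, 0, 0], "angular": [0, 0, -90]}
    - {"dp": [0, 0, 0], "angular": [0, 0, -90]}

```text
time_s: 19.6
position: [0.5119, 0.063, 0.2979]
eef_rot: [[0.907, 0.421, -0.001], [0.421, -0.907, -0.0], [-0.001, -0.0, -1.0]]
ft_force: [-0.8, 0.0, -0.3]
opening: 0.45
```

```bash
python3 -c "
from h import *
d=save('wrist','w11',None,1.4);st()
import pickle; pickle.dump(d,open('w11.pkl','wb'))"
```

```text
t 19.65 p [0.512 0.063 0.298] yaw 24.727130158523437 z [-0.001  -0.0001 -1.    ] F [ 0.1731  0.6972 -0.1566] T [ 0.0222 -0.0906 -0.0105] op 0.44899363660766317 j [ 0.1196  0.116   1.7766  0.      1.25   -0.312 ]
```

View pics/w10.png

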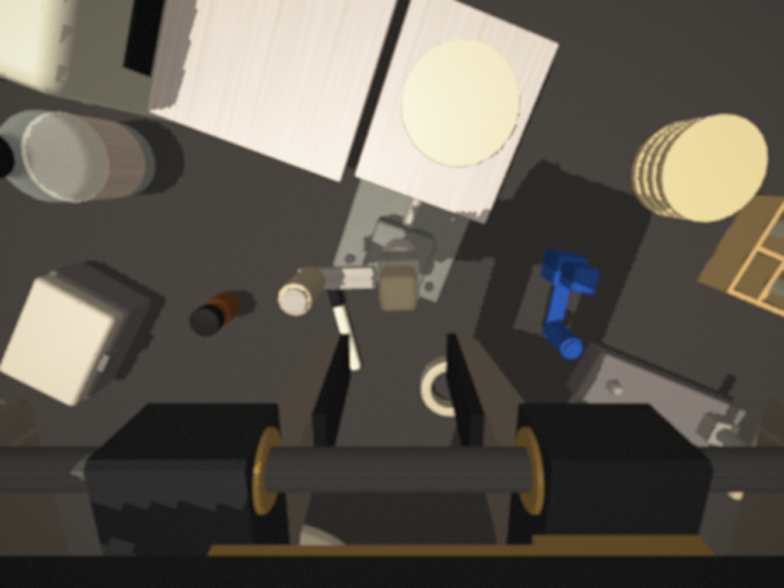

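View pics/w11.png

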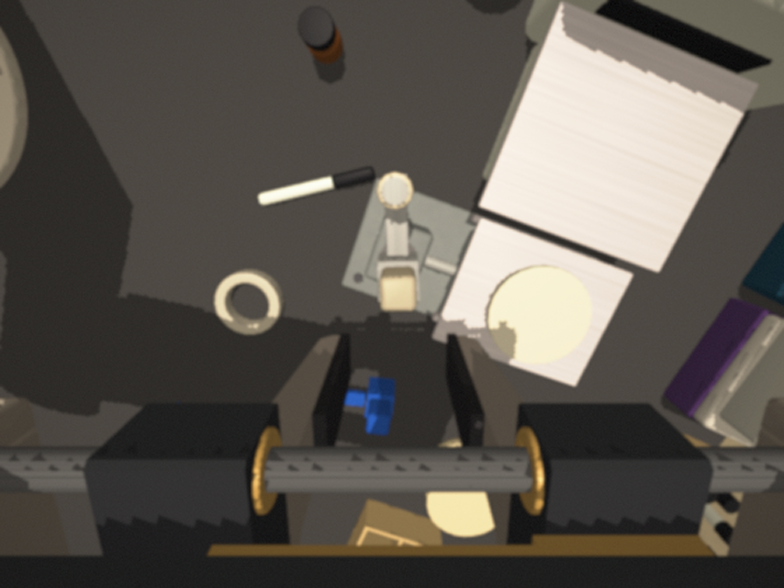

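```bash
cat > fit.py <<'E'
from h import *
import pickle,sys
from scipy.optimize import least_squares
from scipy.ndimage import map_coordinates, gaussian_filter
def rect(p,L,W,z):
    x,y,a=p; c,s=np.cos(a),np.sin(a); q=np.array([[L/2,W/2],[L/2,-W/2],[-L/2,-W/2],[-L/2,W/2]]); 
    return np.c_[x+q[:,0]*c-q[:,1]*s, y+q[:,0]*s+q[:,1]*c, np.full(4,z)]
def edgepts(L,W,n=40):
    c=np.array([[L/2,W/2],[L/2,-W/2],[-L/2,-W/2],[-L/2,W/2]]); out=[]
    for i in range(4):
        t=np.linspace(.06,.94,n)[:,None]; out.append(c[i]*(1-t)+c[(i+1)%4]*t)
    return out
def world(p,q,z):
    x,y,a=p;c,s=np.cos(a),np.sin(a); return np.c_[x+q[:,0]*c-q[:,1]*s, y+q[:,0]*s+q[:,1]*c, np.full(len(q),z)]
class G:
    def __init__(s,d): s.d=d; s.I=gaussian_filter(d["pixels"].astype(float).mean(2),.8)
def find(g,p,L,W,z,edges,rng=5,mingrad=6):
    obs=[]
    E=edgepts(L,W)
    for e in edges:
        q=E[e]; uv=proj(g.d,world(p,q,z)); t=uv[-1]-uv[0]; t/=np.linalg.norm(t); n=np.array([-t[1],t[0]])
        cen=proj(g.d,world(p,np.zeros((1,2)),z))[0]
        if n@(cen-uv.mean(0))>0: n=-n   # outward
        ss=np.arange(-rng,rng+.01,.25)
        for qi,u in zip(q,uv):
            P=u+ss[:,None]*n
            if P.min()<2 or P[:,0].max()>557 or P[:,1].max()>417: continue
            v=map_coordinates(g.I,[P[:,1],P[:,0]],order=1)
            gr=-(np.gradient(v,.25))
            k=gr.argmax()
            if gr[k]<mingrad or k in(0,len(ss)-1): continue
            w=np.clip(gr[max(0,k-4):k+5],0,None); s0=(w*ss[max(0,k-4):k+5]).sum()/w.sum()
            obs.append((g,qi,u+s0*n,n,e))
    return obs
def fit(gs,p0,L,W,z0,edgesel,iters=6,verbose=True):
    x=np.r_[p0,z0]
    for it in range(iters):
        rng=7 if it<2 else 3
        obs=[]
        for g,ed in zip(gs,edgesel): obs+=find(g,x[:3],L,W,x[3],ed,rng)
        def f(x):
            r=[]
            for gi in gs:
                o=[k for k in obs if k[0] is gi]
                if not o: continue
                Q=np.array([k[1] for k in o]);U=np.array([k[2] for k in o]);N=np.array([k[3] for k in o])
                r.append(((proj(gi.d,world(x[:3],Q,x[3]))-U)*N).sum(1))
            return np.concatenate(r)
        s=least_squares(f,x,loss="soft_l1",f_scale=.3); x=s.x
    r=f(x); 
    if verbose:
        i=0
        for gi,ed in zip(gs,edgesel):
            for e in ed:
                o=[j for j,k in enumerate([k for g in gs for k in obs if k[0] is g]) if 1]
        allo=[k for g in gs for k in obs if k[0] is g]
        for n_,g in enumerate(gs):
            print([ (e,sum(1 for k in allo if k[0] is g and k[4]==e), round(float(np.median([r[j] for j,k in enumerate(allo) if k[0] is g and k[4]==e] or [np.nan])),2)) for e in range(4)])
    return x
E
cat > run1.py <<'E'
from fit import *
gs=[G(pickle.load(open(f"w{i}.pkl","rb"))) for i in (9,10,11)]
a=np.radians(4.9); ex=np.array([np.cos(a),np.sin(a)]);ey=np.array([-ex[1],ex[0]])
c=np.array([.5118,.0633])+.13*ex
al=[0,1,2,3]
print("edges 0:+x far,1:-y,2:-x near,3:+y")
T=fit(gs,[*c,a],.15,.12,.081,[al,[1,2,3],al]); print("table",T)
dc=np.array([.6295,.2175])
D=fit(gs,[*dc,a],.17,.16,.094,[[0,1,2],[1,2],[0,1,2]]); print("deck",D, "diff mm",1e3*(D[3]-T[3]))
for pr in [(0,1),(1,2),(0,2)]:
    g=[gs[i] for i in pr]
    eT=[al,[1,2,3],al]; eD=[[0,1,2],[1,2],[0,1,2]]
    t=fit(g,[*c,a],.15,.12,.081,[eT[i] for i in pr],verbose=False);d=fit(g,[*dc,a],.17,.16,.094,[eD[i] for i in pr],verbose=False);print(pr,t[3],d[3],d[3]-t[3])
E
python3 run1.py
```

```text
edges 0:+x far,1:-y,2:-x near,3:+y
[(0, 40, -0.01), (1, 40, -0.73), (2, 35, 0.08), (3, 40, -0.02)]
[(0, 0, nan), (1, 40, -0.02), (2, 38, 0.07), (3, 38, -0.2)]
[(0, 40, 0.01), (1, 31, -0.05), (2, 40, -0.27), (3, 40, -0.49)]
table [0.6414 0.0755 0.0899 0.0809]
[(0, 37, -0.2), (1, 40, 0.04), (2, 10, -0.03), (3, 0, nan)]
[(0, 0, nan), (1, 33, 0.01), (2, 40, 0.01), (3, 0, nan)]
[(0, 40, 0.02), (1, 40, -0.01), (2, 40, -0.02), (3, 0, nan)]
deck [0.6299 0.2234 0.0904 0.0943] diff mm 13.342810289410812
(0, 1) 0.08101856919152375 0.09457652293132104 0.01355795373979729
(1, 2) 0.08108693090263241 0.09415396811162785 0.013067037208995436
(0, 2) 0.08107877108899489 0.09438609548459928 0.013307324395604392
```

The fit gives the table at 80.9 mm (matching the ~250° wound so far) and the deck at 94.3 mm. About 13.3 mm, or 300° of shaft turn, remains. Turning to yaw 115°, then regrasping.

>>> move_arm:
  moves:
    - {"dp": [0, 0, 0], "angular": [0, 0, -8.5]}
    - {"dp": [0, 0, 0], "angular": [0, 0, -17]}
    - {"dp": [0, 0, 0], "angular": [0, 0, -25.5]}
    - {"dp": [0, 0, 0], "angular": [0, 0, -34]}
    - {"dp": [0, 0, 0], "angular": [0, 0, -42.5]}
    - {"dp": [0, 0, 0], "angular": [0, 0, -51]}
    - {"dp": [0, 0, 0], "angular": [0, 0, -59.5]}
    - {"dp": [0, 0, 0], "angular": [0, 0, -68]}
    - {"dp": [0, 0, 0], "angular": [0, 0, -76.5]}
    - {"dp": [0, 0, 0], "angular": [0, 0, -85]}
    - {"dp": [0, 0, 0], "angular": [0, 0, -90]}
    - {"dp": [0, 0, 0], "angular": [0, 0, -90]}

```text
time_s: 20.85
position: [0.5121, 0.063, 0.2983]
eef_rot: [[-0.42, 0.908, -0.0], [0.908, 0.42, -0.0], [0.0, -0.0, -1.0]]
ft_force: [0.4, -0.5, -0.5]
opening: 0.452
```

```bash
python3 -c "
from h import *
d=save('wrist','w12',None,1.4);st(); plan([.5119,.0631,.179],115)
import pickle; pickle.dump(d,open('w12.pkl','wb'))"
```

```text
t 20.9 p [0.5121 0.063  0.2983] yaw 114.67172506536495 z [-0.0004 -0.     -1.    ] F [-0.6581  0.264   0.5385] T [ 0.1137 -0.1265 -0.0233] op 0.4480234798805784 j [ 0.1196  0.1157  1.7763  0.      1.25   -1.8819]
dp [ 0.0001 -0.0001  0.1193] ang [-0.0238 -0.0087 -0.3283] |dp| 0.11933418174555496
```

View pics/w12.png

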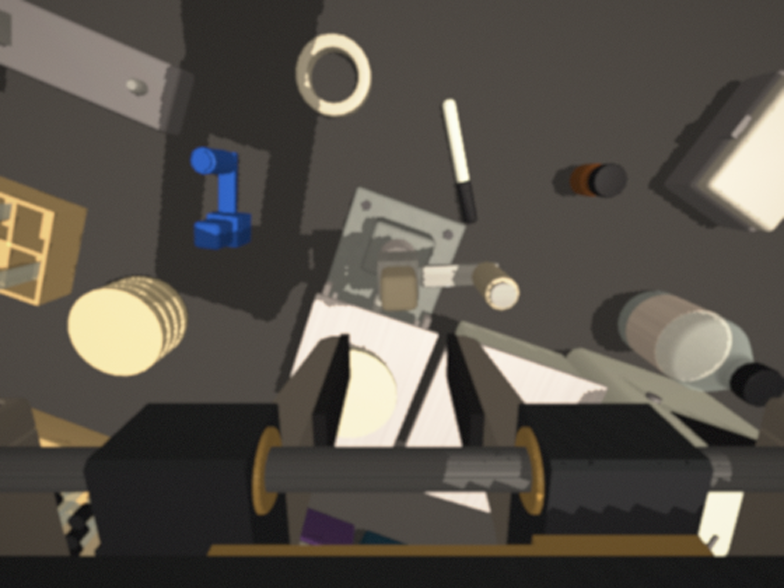

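The grip is centred at (398,285), with the arm along the jaw axis and the sleeve at (500,290), outside the fingers' reach at this opening. Descending and closing lightly.

>>> move_arm:
  moves:
    - {"dp": [0, 0, 0.035], "angular": [0, 0, -0.3]}
    - {"dp": [0, 0, 0.07], "angular": [0, 0, -0.3]}
    - {"dp": [0, 0, 0.095], "angular": [0, 0, -0.3]}
    - {"dp": [0, 0, 0.11], "angular": [0, 0, -0.3]}
    - {"dp": [0, 0, 0.118], "angular": [0, 0, -0.3]}
    - {"dp": [0, 0, 0.119], "angular": [0, 0, -0.3]}
    - {"dp": [0, 0, 0.119], "angular": [0, 0, -0.3]}

```text
time_s: 21.6
position: [0.5127, 0.0631, 0.1801]
eef_rot: [[-0.425, 0.905, 0.001], [0.905, 0.425, 0.0], [-0.0, 0.001, -1.0]]
ft_force: [-0.7, -0.2, -0.4]
opening: 0.451
```

>>> move_arm:
  moves:
    - {"dp": [0, 0, 0], "angular": [0, 0, 0]}
    - {"dp": [0, 0, 0], "angular": [0, 0, 0]}
    - {"dp": [0, 0, 0], "angular": [0, 0, 0]}
    - {"dp": [0, 0, 0], "angular": [0, 0, 0]}
  hand: 0
  force: 12

```text
time_s: 22.0
position: [0.5128, 0.0631, 0.1803]
eef_rot: [[-0.427, 0.904, 0.001], [0.904, 0.427, 0.0], [-0.0, 0.001, -1.0]]
ft_force: [-0.2, 0.7, 5.3]
opening: 0.26
```

>>> move_arm:
  moves:
    - {"dp": [0.0003, -0.0006, 0], "angular": [0, 0, 3]}
    - {"dp": [0.0003, -0.0006, 0], "angular": [0, 0, 8]}
    - {"dp": [0.0003, -0.0006, 0], "angular": [0, 0, 15]}
    - {"dp": [0.0003, -0.0006, 0], "angular": [0, 0, 22]}
    - {"dp": [0.0003, -0.0006, 0], "angular": [0, 0, 29]}
    - {"dp": [0.0003, -0.0006, 0], "angular": [0, 0, 36]}
    - {"dp": [0.0003, -0.0006, 0], "angular": [0, 0, 43]}
    - {"dp": [0.0003, -0.0006, 0], "angular": [0, 0, 50]}
    - {"dp": [0.0003, -0.0006, 0], "angular": [0, 0, 57]}
    - {"dp": [0.0003, -0.0006, 0], "angular": [0, 0, 64]}
    - {"dp": [0.0003, -0.0006, 0], "angular": [0, 0, 71]}
    - {"dp": [0.0003, -0.0006, 0], "angular": [0, 0, 78]}

```text
time_s: 23.2
position: [0.5125, 0.0623, 0.1803]
eef_rot: [[0.799, 0.602, 0.002], [0.602, -0.799, -0.001], [0.001, 0.002, -1.0]]
ft_force: [2.2, -4.5, 5.2]
opening: 0.259
```

```bash
python3 -c "
from h import *
st()"
```

```text
t 23.2 p [0.5125 0.0623 0.1803] yaw 37.00014739272122 z [ 0.0019 -0.0014 -1.    ] F [ 2.1918 -4.4783  5.2317] T [-0.9074 -0.2122  0.0804] op 0.25919354570337205 j [ 0.1192  0.2353  1.91   -0.0019  0.9946 -0.5255]
```

>>> move_arm:
  moves:
    - {"dp": [-0.0004, 0.0005, -0.0008], "angular": [0, 0, 7]}
    - {"dp": [-0.0004, 0.0005, -0.0008], "angular": [0, 0, 14]}
    - {"dp": [-0.0004, 0.0005, -0.0008], "angular": [0, 0, 21]}
    - {"dp": [-0.0004, 0.0005, -0.0008], "angular": [0, 0, 28]}
    - {"dp": [-0.0004, 0.0005, -0.0008], "angular": [0, 0, 35]}
    - {"dp": [-0.0004, 0.0005, -0.0008], "angular": [0, 0, 42]}
    - {"dp": [-0.0004, 0.0005, -0.0008], "angular": [0, 0, 49]}
    - {"dp": [-0.0004, 0.0005, -0.0008], "angular": [0, 0, 56]}
    - {"dp": [-0.0004, 0.0005, -0.0008], "angular": [0, 0, 63]}
    - {"dp": [-0.0004, 0.0005, -0.0008], "angular": [0, 0, 70]}
    - {"dp": [-0.0004, 0.0005, -0.0008], "angular": [0, 0, 77]}
    - {"dp": [-0.0004, 0.0005, -0.0008], "angular": [0, 0, 84]}

```text
time_s: 24.4
position: [0.5115, 0.0621, 0.1804]
eef_rot: [[0.682, -0.732, -0.0], [-0.732, -0.682, -0.001], [0.0, 0.001, -1.0]]
ft_force: [-0.2, -1.8, -0.2]
opening: 0.261
```

```bash
python3 -c "
from h import *
st()"
```

```text
t 24.4 p [0.5115 0.0621 0.1804] yaw -47.02405931403788 z [-0.0002 -0.0005 -1.    ] F [-0.1636 -1.8087 -0.2327] T [-0.2824  0.0654  0.0984] op 0.2613710708567802 j [ 0.1183  0.2348  1.9105 -0.0006  0.9965  0.9394]
```

>>> move_arm:
  moves:
    - {"dp": [0, 0, 0], "angular": [0, 0, 7]}
    - {"dp": [0, 0, 0], "angular": [0, 0, 14]}
    - {"dp": [0, 0, 0], "angular": [0, 0, 21]}
    - {"dp": [0, 0, 0], "angular": [0, 0, 28]}
    - {"dp": [0, 0, 0], "angular": [0, 0, 35]}
    - {"dp": [0, 0, 0], "angular": [0, 0, 42]}
    - {"dp": [0, 0, 0], "angular": [0, 0, 49]}

```text
time_s: 25.1
position: [0.5112, 0.0626, 0.1804]
eef_rot: [[-0.105, -0.994, -0.001], [-0.994, 0.105, 0.0], [-0.0, 0.001, -1.0]]
ft_force: [-1.6, 2.1, 0.4]
opening: 0.258
```

>>> move_arm:
  moves:
    - {"dp": [0, 0, 0], "angular": [0, 0, 7]}
    - {"dp": [0, 0, 0], "angular": [0, 0, 14]}
    - {"dp": [0, 0, 0], "angular": [0, 0, 21]}
    - {"dp": [0, 0, 0], "angular": [0, 0, 28]}
    - {"dp": [0, 0, 0], "angular": [0, 0, 35]}
    - {"dp": [0, 0, 0], "angular": [0, 0, 42]}
    - {"dp": [0, 0, 0], "angular": [0, 0, 49]}
    - {"dp": [0, 0, 0], "angular": [0, 0, 51]}
    - {"dp": [0, 0, 0], "angular": [0, 0, 51]}

```text
time_s: 26.0
position: [0.5115, 0.063, 0.1804]
eef_rot: [[-0.837, -0.548, -0.0], [-0.548, 0.837, 0.001], [-0.001, 0.001, -1.0]]
ft_force: [-0.6, 3.9, 0.7]
opening: 0.26
```

```bash
python3 -c "
from h import *
st()"
```

```text
t 26.0 p [0.5115 0.063  0.1804] yaw -146.77966561583776 z [-0.     0.001 -1.   ] F [-0.62    3.9109  0.7251] T [0.8798 0.0449 0.0581] op 0.26036801254110264 j [0.1189 0.2348 1.9105 0.0012 0.9962 2.6801]
```

>>> move_arm:
  moves:
    - {"dp": [0, 0, 0], "angular": [0, 0, 0]}
    - {"dp": [0, 0, 0], "angular": [0, 0, 0]}
    - {"dp": [0, 0, 0], "angular": [0, 0, 0]}
    - {"dp": [0, 0, -0.01], "angular": [0, 0, 0]}
    - {"dp": [0, 0, -0.03], "angular": [0, 0, 0]}
    - {"dp": [0, 0, -0.06], "angular": [0, 0, 0]}
    - {"dp": [0, 0, -0.1], "angular": [0, 0, 0]}
    - {"dp": [0, 0, -0.12], "angular": [0, 0, 0]}
    - {"dp": [0, 0, -0.12], "angular": [0, 0, 0]}
    - {"dp": [0, 0, -0.12], "angular": [0, 0, 0]}
  hand: 0.45

```text
time_s: 27.0
position: [0.5116, 0.0623, 0.3008]
eef_rot: [[-0.836, -0.548, 0.001], [-0.548, 0.836, 0.0], [-0.001, -0.0, -1.0]]
ft_force: [-0.4, -0.9, 0.2]
opening: 0.447
```

```bash
python3 -c "
from h import *
d=save('wrist','w13',None,1.4);st()
import pickle; pickle.dump(d,open('w13.pkl','wb'))"
```

```text
t 27.05 p [0.5111 0.0623 0.2999] yaw -146.73781643608876 z [-0.0008 -0.0001 -1.    ] F [ 1.0227 -0.5576 -0.3186] T [ 0.122  -0.0036  0.0231] op 0.447113920786378 j [ 0.1185  0.1128  1.7762 -0.0001  1.2533  2.6795]
```

>>> move_arm:
  moves:
    - {"dp": [0, 0, 0], "angular": [0, 0, -8.5]}
    - {"dp": [0, 0, 0], "angular": [0, 0, -17]}
    - {"dp": [0, 0, 0], "angular": [0, 0, -25.5]}
    - {"dp": [0, 0, 0], "angular": [0, 0, -34]}
    - {"dp": [0, 0, 0], "angular": [0, 0, -42.5]}
    - {"dp": [0, 0, 0], "angular": [0, 0, -51]}
    - {"dp": [0, 0, 0], "angular": [0, 0, -59.5]}
    - {"dp": [0, 0, 0], "angular": [0, 0, -68]}
    - {"dp": [0, 0, 0], "angular": [0, 0, -76.5]}
    - {"dp": [0, 0, 0], "angular": [0, 0, -85]}
    - {"dp": [0, 0, 0], "angular": [0, 0, -90]}
    - {"dp": [0, 0, 0], "angular": [0, 0, -90]}

```text
time_s: 28.25
position: [0.5108, 0.0623, 0.299]
eef_rot: [[0.549, -0.836, -0.003], [-0.836, -0.549, -0.0], [-0.001, 0.002, -1.0]]
ft_force: [0.1, 0.0, -0.2]
opening: 0.448
```

```bash
python3 -c "
from h import *
d=save('wrist','w14',None,1.4);st()
import pickle; pickle.dump(d,open('w14.pkl','wb'))"
```

```text
t 28.3 p [0.5109 0.0623 0.2992] yaw -56.85916346127988 z [-0.0022 -0.0003 -1.    ] F [ 0.9301  0.4725 -0.1412] T [0.0477 0.0176 0.0119] op 0.4487737718251727 j [ 0.1185  0.114   1.7764 -0.      1.2534  1.1109]
```

View pics/w13.png

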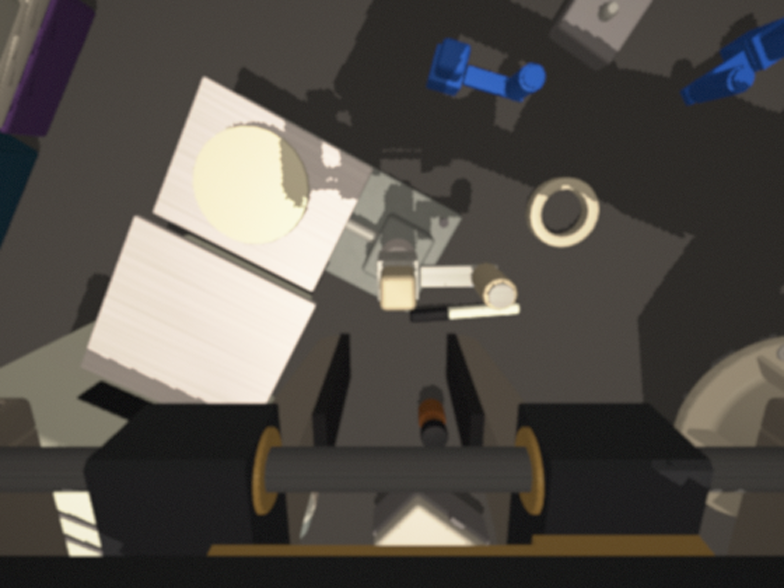

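View pics/w14.png

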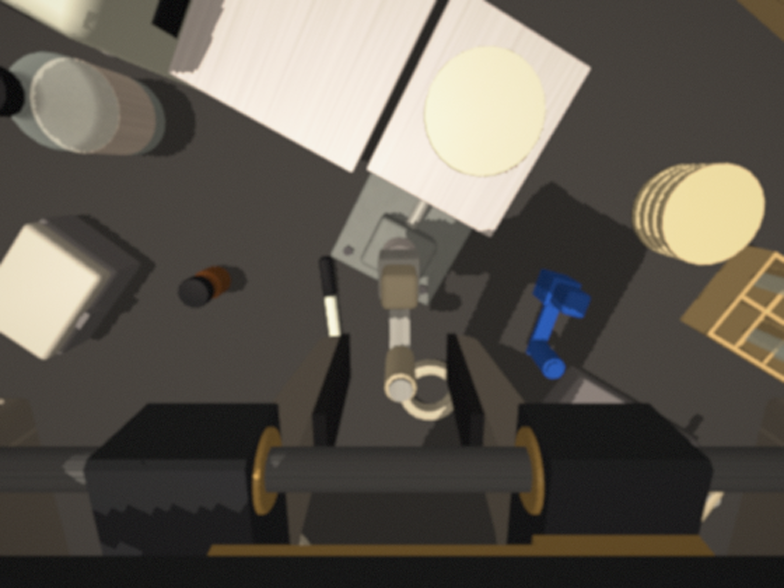

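Both views show the crank seated and the table close to the deck's height. Fitting again.

```bash
cat > run2.py <<'E'
from fit import *
gs={i:G(pickle.load(open(f"w{i}.pkl","rb"))) for i in (9,10,11,13,14)}
a=.09; c=[.6414,.0755]; dc=[.63,.2234]
T=fit([gs[13],gs[14]],[*c,a],.15,.12,.0925,[[0,1,2,3],[1,2,3]]); print("table",T)
D=fit([gs[13],gs[14]],[*dc,a],.17,.16,.0943,[[0,1,2],[1,2]]); print("deck",D,"diff",1e3*(D[3]-T[3]))
D=fit([gs[i] for i in (9,10,11,13,14)],[*dc,a],.17,.16,.0943,[[0,1,2],[1,2],[0,1,2],[0,1,2],[1,2]],verbose=False); print("deck all",D)
E
python3 run2.py
```

```text
[(0, 40, 0.0), (1, 40, -0.46), (2, 32, 0.04), (3, 40, -0.0)]
[(0, 0, nan), (1, 40, 0.01), (2, 40, 0.03), (3, 37, -0.28)]
table [0.6416 0.0754 0.0913 0.0922]
[(0, 37, -0.01), (1, 40, 0.0), (2, 30, -0.01), (3, 0, nan)]
[(0, 0, nan), (1, 33, -0.01), (2, 40, 0.01), (3, 0, nan)]
deck [0.6299 0.2234 0.0891 0.0946] diff 2.393046942720578
deck all [0.6299 0.2235 0.0901 0.0944]
```

>>> move_arm:
  moves:
    - {"dp": [0, -0.001, 0.035], "angular": [0, 0, 0]}
    - {"dp": [0, -0.001, 0.07], "angular": [0, 0, 0]}
    - {"dp": [0, -0.001, 0.095], "angular": [0, 0, 0]}
    - {"dp": [0, -0.001, 0.11], "angular": [0, 0, 0]}
    - {"dp": [0, -0.001, 0.118], "angular": [0, 0, 0]}
    - {"dp": [0, -0.001, 0.119], "angular": [0, 0, 0]}
    - {"dp": [0, -0.001, 0.119], "angular": [0, 0, 0]}

```text
time_s: 29.0
position: [0.5127, 0.063, 0.1817]
eef_rot: [[0.548, -0.837, 0.0], [-0.837, -0.548, 0.0], [0.0, -0.0, -1.0]]
ft_force: [1.3, 0.4, -0.1]
opening: 0.447
```

>>> move_arm:
  moves:
    - {"dp": [0, 0, 0], "angular": [0, 0, 0]}
    - {"dp": [0, 0, 0], "angular": [0, 0, 0]}
    - {"dp": [0, 0, 0], "angular": [0, 0, 0]}
    - {"dp": [0, 0, 0], "angular": [0, 0, 0]}
  hand: 0
  force: 12

```text
time_s: 29.4
position: [0.5129, 0.0631, 0.1821]
eef_rot: [[0.548, -0.836, 0.001], [-0.836, -0.548, 0.0], [0.001, -0.001, -1.0]]
ft_force: [-0.7, -0.1, 5.3]
opening: 0.262
```

>>> move_arm:
  moves:
    - {"dp": [0, 0, 0], "angular": [0, 0, 4]}
    - {"dp": [0, 0, 0], "angular": [0, 0, 10]}
    - {"dp": [0, 0, 0], "angular": [0, 0, 17]}
    - {"dp": [0, 0, 0], "angular": [0, 0, 24]}
    - {"dp": [0, 0, 0], "angular": [0, 0, 31]}
    - {"dp": [0, 0, 0], "angular": [0, 0, 38]}
    - {"dp": [0, 0, 0], "angular": [0, 0, 43]}
    - {"dp": [0, 0, 0], "angular": [0, 0, 46]}
    - {"dp": [0, 0, 0], "angular": [0, 0, 46]}
    - {"dp": [0, 0, 0], "angular": [0, 0, 46]}

```text
time_s: 30.4
position: [0.5129, 0.0625, 0.1821]
eef_rot: [[-0.221, -0.975, 0.001], [-0.975, 0.221, -0.001], [0.001, -0.001, -1.0]]
ft_force: [-0.0, -2.1, 6.2]
opening: 0.26
```

```bash
python3 -c "
from h import *
st()"
```

```text
t 30.4 p [0.5129 0.0625 0.1821] yaw -102.73977024659725 z [ 0.0011 -0.0009 -1.    ] F [-0.034  -2.1198  6.1908] T [-0.6134  0.1076  0.0126] op 0.2600502718433038 j [ 0.119   0.2342  1.9069 -0.0012  0.9994  1.9128]
```

>>> move_arm:
  moves:
    - {"dp": [0, 0, 0], "angular": [0, 0, 0]}
    - {"dp": [0, 0, 0], "angular": [0, 0, 0]}
    - {"dp": [0, 0, 0], "angular": [0, 0, 0]}
    - {"dp": [0, 0, -0.01], "angular": [0, 0, 0]}
    - {"dp": [0, 0, -0.03], "angular": [0, 0, 0]}
    - {"dp": [0, 0, -0.06], "angular": [0, 0, 0]}
    - {"dp": [0, 0, -0.1], "angular": [0, 0, 0]}
    - {"dp": [0, 0, -0.12], "angular": [0, 0, 0]}
    - {"dp": [0, 0, -0.12], "angular": [0, 0, 0]}
    - {"dp": [0, 0, -0.12], "angular": [0, 0, 0]}
  hand: 0.45

```text
time_s: 31.4
position: [0.5124, 0.063, 0.3017]
eef_rot: [[-0.221, -0.975, 0.001], [-0.975, 0.221, 0.0], [-0.0, -0.001, -1.0]]
ft_force: [0.2, -0.2, 0.4]
opening: 0.454
```

>>> move_arm:
  moves:
    - {"dp": [0, 0, 0], "angular": [0, 0, 8.5]}
    - {"dp": [0, 0, 0], "angular": [0, 0, 17]}
    - {"dp": [0, 0, 0], "angular": [0, 0, 25.5]}
    - {"dp": [0, 0, 0], "angular": [0, 0, 34]}
    - {"dp": [0, 0, 0], "angular": [0, 0, 42.5]}
    - {"dp": [0, 0, 0], "angular": [0, 0, 50]}
    - {"dp": [0, 0, 0], "angular": [0, 0, 50]}
    - {"dp": [0, 0, 0], "angular": [0, 0, 50]}

```text
time_s: 32.2
position: [0.5119, 0.0629, 0.3004]
eef_rot: [[-0.887, -0.461, -0.002], [-0.461, 0.887, -0.0], [0.002, 0.001, -1.0]]
ft_force: [0.4, 0.1, -0.4]
opening: 0.45
```

```bash
python3 -c "
from h import *
d=save('wrist','w15',None,1.4);st()
import pickle; pickle.dump(d,open('w15.pkl','wb'))"
```

```text
t 32.25 p [0.512  0.0629 0.3006] yaw -152.5344028997621 z [-0.0014 -0.0001 -1.    ] F [-0.3607 -0.4965 -0.3789] T [ 0.1084 -0.0013 -0.0447] op 0.45193986009907605 j [0.1194 0.1143 1.7729 0.     1.2558 2.7816]
```

>>> move_arm:
  moves:
    - {"dp": [0, 0, 0], "angular": [0, 0, -8.5]}
    - {"dp": [0, 0, 0], "angular": [0, 0, -17]}
    - {"dp": [0, 0, 0], "angular": [0, 0, -25.5]}
    - {"dp": [0, 0, 0], "angular": [0, 0, -34]}
    - {"dp": [0, 0, 0], "angular": [0, 0, -42.5]}
    - {"dp": [0, 0, 0], "angular": [0, 0, -51]}
    - {"dp": [0, 0, 0], "angular": [0, 0, -59.5]}
    - {"dp": [0, 0, 0], "angular": [0, 0, -68]}
    - {"dp": [0, 0, 0], "angular": [0, 0, -76.5]}
    - {"dp": [0, 0, 0], "angular": [0, 0, -85]}
    - {"dp": [0, 0, 0], "angular": [0, 0, -93.5]}
    - {"dp": [0, 0, 0], "angular": [0, 0, -102]}

```text
time_s: 33.45
position: [0.5123, 0.063, 0.3011]
eef_rot: [[0.64, -0.769, -0.001], [-0.769, -0.64, -0.0], [-0.0, 0.0, -1.0]]
ft_force: [0.1, 0.3, -0.3]
opening: 0.449
```

>>> move_arm:
  moves:
    - {"dp": [0, 0, 0], "angular": [0, 0, 0]}
    - {"dp": [0, 0, 0], "angular": [0, 0, 0]}

```text
time_s: 33.65
position: [0.5123, 0.063, 0.3012]
eef_rot: [[0.631, -0.776, -0.0], [-0.776, -0.631, -0.0], [-0.0, 0.0, -1.0]]
ft_force: [-1.0, 0.3, 0.9]
opening: 0.447
```

```bash
python3 -c "
from h import *
d=save('wrist','w16',None,1.4);st()
import pickle; pickle.dump(d,open('w16.pkl','wb'))
from fit import *
gs={i:G(pickle.load(open(f'w{i}.pkl','rb'))) for i in (15,16)}
a=.09; c=[.6414,.0755]; dc=[.63,.2234]
T=fit([gs[15],gs[16]],[*c,a],.15,.12,.0945,[[0,1,2,3],[1,2,3]]); print('table',T)
D=fit([gs[15],gs[16]],[*dc,a],.17,.16,.0943,[[0,1,2],[1,2]]); print('deck',D,'diff',1e3*(D[3]-T[3]))
"
```

```text
t 33.7 p [0.5124 0.063  0.3012] yaw -50.91730807872094 z [-0.0002  0.     -1.    ] F [ 0.2244  0.1209 -0.0982] T [-0.0161  0.0649 -0.0127] op 0.4511000374835288 j [0.1193 0.1137 1.7722 0.     1.2559 1.008 ]
[(0, 40, -0.0), (1, 40, -0.51), (2, 33, 0.03), (3, 40, 0.04)]
[(0, 0, nan), (1, 40, 0.0), (2, 40, 0.01), (3, 40, -0.28)]
table [0.6417 0.0753 0.0914 0.0942]
[(0, 37, 0.0), (1, 40, 0.01), (2, 17, -0.03), (3, 0, nan)]
[(0, 0, nan), (1, 35, 0.0), (2, 40, -0.0), (3, 0, nan)]
deck [0.63   0.2235 0.0901 0.0946] diff 0.34228044606493535
```

View pics/w15.png

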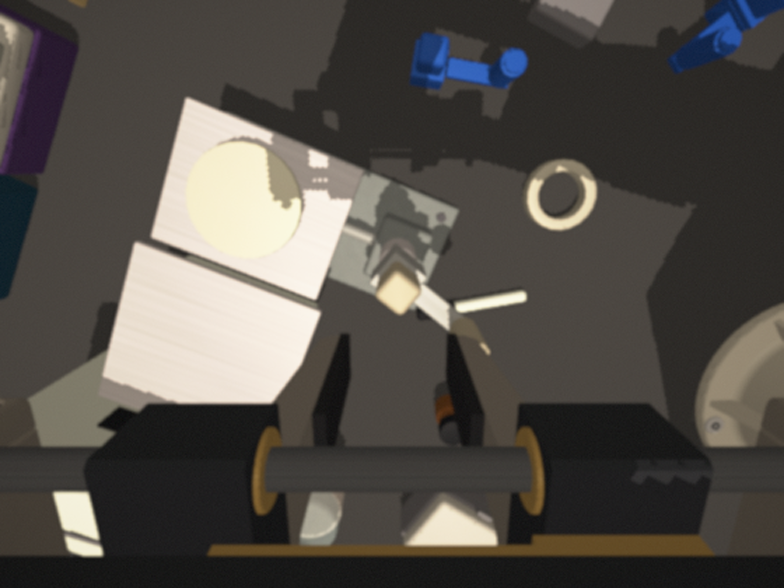

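View pics/w16.png

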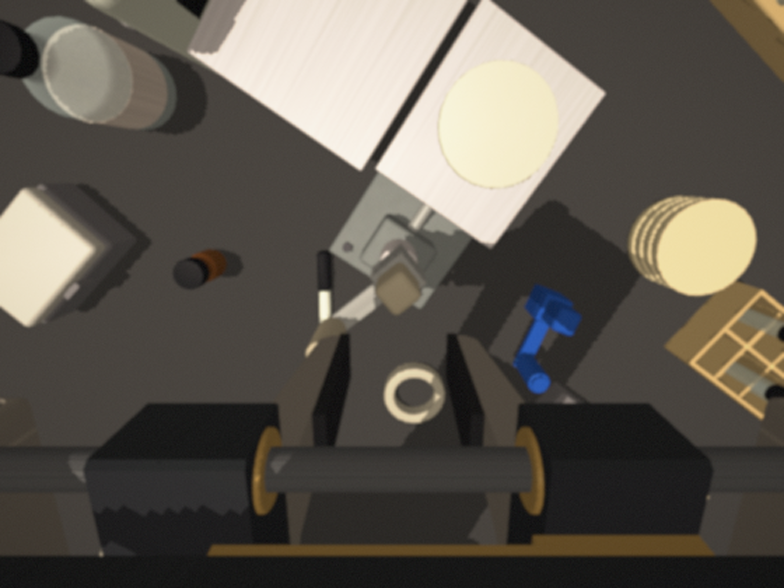

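```bash
python3 - <<'E'
from fit import *
d15=pickle.load(open('w15.pkl','rb'));d16=pickle.load(open('w16.pkl','rb'))
S=imaging.get_image("scene");T_=imaging.get_image("top");pickle.dump((S,T_),open('st.pkl','wb'))
for n,d in(('w15g',d15),('w16g',d16)):
    cv2.imwrite(f'pics/{n}.png',cv2.resize(d['pixels'][165:235,240:330,::-1],None,fx=8,fy=8,interpolation=cv2.INTER_CUBIC))
cv2.imwrite('pics/s17.png',cv2.resize(S['pixels'][170:310,280:450,::-1],None,fx=4.5,fy=4.5,interpolation=cv2.INTER_CUBIC))
g=[G(S),G(T_)]
a=.09
try:
    t=fit(g,[.6414,.0755,a],.15,.12,.093,[[0,1,3],[0,1,3]]);d=fit(g,[.63,.2234,a],.17,.16,.093,[[0,1],[0,1]]);print(t,d,1e3*(d[3]-t[3]))
    C=pickle.load(open('cams.pkl','rb')); g=[G(C['scene']),G(C['top'])]
    t=fit(g,[.6414,.0755,a],.15,.12,.068,[[0,1,3],[0,1,3]]);d=fit(g,[.63,.2234,a],.17,.16,.093,[[0,1],[0,1]]);print('initial',t,d,1e3*(d[3]-t[3]))
except Exception as e: print(e)
E
```

```text
[(0, 40, -0.02), (1, 40, 0.02), (2, 0, nan), (3, 40, -0.24)]
[(0, 13, 0.37), (1, 26, -2.14), (2, 0, nan), (3, 0, nan)]
[(0, 38, 0.0), (1, 40, -0.02), (2, 0, nan), (3, 0, nan)]
[(0, 28, -0.01), (1, 9, 1.41), (2, 0, nan), (3, 0, nan)]
[0.6401 0.0741 0.0928 0.0914] [0.6211 0.2269 0.0911 0.0719] -19.51627378638125
[(0, 40, -0.03), (1, 40, -0.22), (2, 0, nan), (3, 40, -0.02)]
[(0, 40, 0.02), (1, 40, -0.41), (2, 0, nan), (3, 40, -0.65)]
[(0, 37, -0.0), (1, 40, -0.02), (2, 0, nan), (3, 0, nan)]
[(0, 40, -0.03), (1, 40, 0.04), (2, 0, nan), (3, 0, nan)]
initial [0.6414 0.0737 0.0918 0.0711] [0.6296 0.2209 0.0904 0.0954] 24.29703421117675
```

View pics/w15g.png

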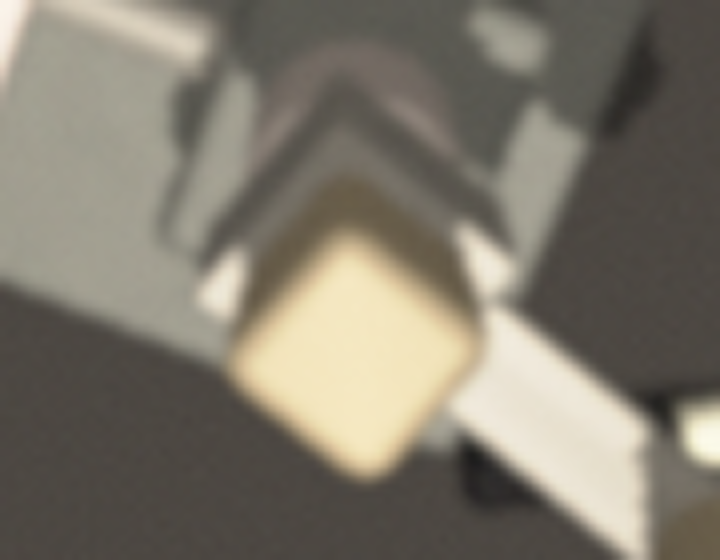

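View pics/w16g.png

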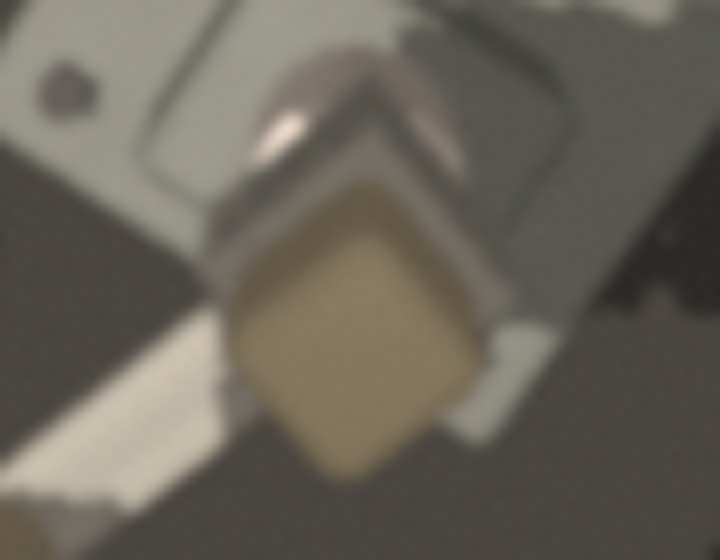

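View pics/s17.png

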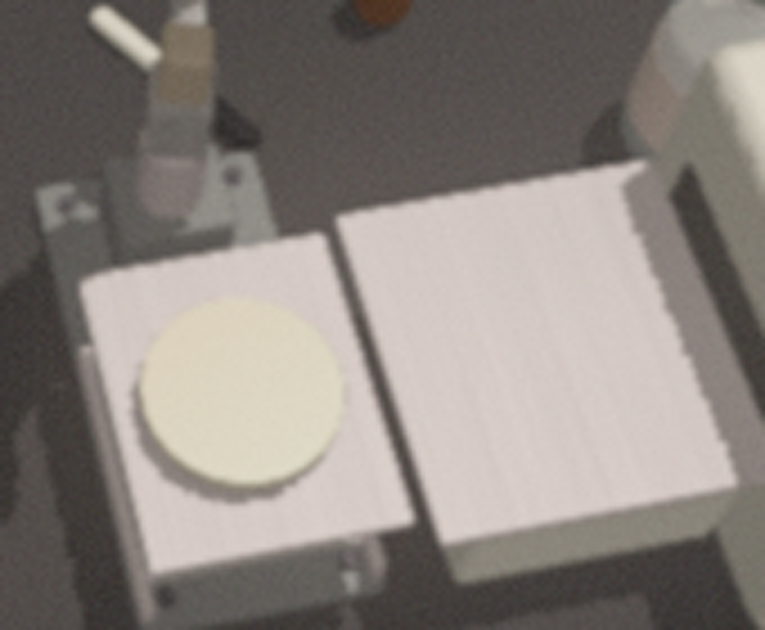

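```bash
python3 - <<'E'
from fit import *
d15=pickle.load(open('w15.pkl','rb'));d16=pickle.load(open('w16.pkl','rb'))
b=lambda x,y:(x/8+240-.44,y/8+165-.44)
print(tri([(d15,*b(358,352)),(d16,*b(359,348))]), onz(d15,*b(358,352),.194), onz(d16,*b(359,348),.194))
# hub lower edge corner nearest camera (z=.118), as seen, predicted with crank yaw: 
s=np.radians(167.26)  # crank x dir = tool yaw -102.74-90
for d,n,obs in((d15,'w15',(340,78)),(d16,'w16',(368,80))):
    for z in (.118,.122,.126):
        c=np.array([.5118,.0630])
        q=[c+R.from_euler('z',s).as_matrix()[:2,:2]@np.array(v)*.015 for v in((1,1),(1,-1),(-1,-1),(-1,1))]
        uv=proj(d,np.array([[*p,z] for p in q])); k=uv[:,1].argmin(); print(n,z,(uv[k]+.44-[240,165])*8,'obs',obs)
E
```

```text
[0.512  0.0637 0.1894] [0.5121 0.0627 0.194 ] [0.5136 0.0644 0.194 ]
w15 0.118 [345.1007  63.627 ] obs (340, 78)
w15 0.122 [345.0124  68.2091] obs (340, 78)
w15 0.126 [344.922  72.896] obs (340, 78)
w16 0.118 [376.2703  75.1378] obs (368, 80)
w16 0.122 [376.4775  79.7812] obs (368, 80)
w16 0.126 [376.6895  84.5305] obs (368, 80)
```

Height checks agree: the deck comes out at 94.3-94.6 mm and the table at 94.2-94.5 mm. The seating depth from the pictures is weaker: the grip top triangulates to 189 mm against 194 mm when seated. I'll confirm it by touching the grip top lightly with the closed fingertips.

>>> move_arm:
  moves:
    - {"dp": [0, 0, 0.02], "angular": [0, 0, 0]}
    - {"dp": [0, 0, 0.04], "angular": [0, 0, 0]}
    - {"dp": [0, 0, 0.06], "angular": [0, 0, 0]}
    - {"dp": [0, 0, 0.08], "angular": [0, 0, 0]}
    - {"dp": [0, 0, 0.09], "angular": [0, 0, 0]}
    - {"dp": [0, 0, 0.092], "angular": [0, 0, 0]}
    - {"dp": [0, 0, 0.092], "angular": [0, 0, 0]}
  hand: 0

```text
time_s: 34.5
position: [0.5126, 0.063, 0.2097]
eef_rot: [[0.632, -0.775, 0.0], [-0.775, -0.632, 0.0], [0.0, -0.0, -1.0]]
ft_force: [0.7, -0.1, -0.0]
opening: 0.004
```

>>> move_arm:
  moves:
    - {"dp": [0, 0, 0.0005], "angular": [0, 0, 0]}
    - {"dp": [0, 0, 0.001], "angular": [0, 0, 0]}
    - {"dp": [0, 0, 0.0015], "angular": [0, 0, 0]}
    - {"dp": [0, 0, 0.0015], "angular": [0, 0, 0]}

```text
time_s: 34.9
position: [0.5125, 0.063, 0.2082]
eef_rot: [[0.633, -0.774, 0.001], [-0.774, -0.633, 0.0], [0.0, -0.0, -1.0]]
ft_force: [-0.2, -0.2, -0.4]
opening: 0.006
```

>>> move_arm:
  moves:
    - {"dp": [0, 0, 0.0005], "angular": [0, 0, 0]}
    - {"dp": [0, 0, 0.001], "angular": [0, 0, 0]}
    - {"dp": [0, 0, 0.0015], "angular": [0, 0, 0]}
    - {"dp": [0, 0, 0.0015], "angular": [0, 0, 0]}

```text
time_s: 35.3
position: [0.5124, 0.0629, 0.2063]
eef_rot: [[0.633, -0.774, -0.0], [-0.774, -0.633, -0.0], [-0.0, 0.0, -1.0]]
ft_force: [0.3, -0.0, 0.3]
opening: 0.009
```

>>> move_arm:
  moves:
    - {"dp": [0, 0, 0.0005], "angular": [0, 0, 0]}
    - {"dp": [0, 0, 0.001], "angular": [0, 0, 0]}
    - {"dp": [0, 0, 0.001], "angular": [0, 0, 0]}

```text
time_s: 35.6
position: [0.5125, 0.063, 0.2054]
eef_rot: [[0.633, -0.774, 0.0], [-0.774, -0.633, 0.0], [0.0, -0.0, -1.0]]
ft_force: [0.8, 0.7, -0.2]
opening: 0.004
```

>>> move_arm:
  moves:
    - {"dp": [0, 0, 0.0005], "angular": [0, 0, 0]}
    - {"dp": [0, 0, 0.001], "angular": [0, 0, 0]}
    - {"dp": [0, 0, 0.001], "angular": [0, 0, 0]}

```text
time_s: 35.9
position: [0.5128, 0.063, 0.2053]
eef_rot: [[0.633, -0.774, 0.001], [-0.774, -0.633, 0.0], [0.0, -0.001, -1.0]]
ft_force: [-1.7, 0.1, 8.2]
opening: 0.007
```

Contact is at tip height 194.3 mm and it doesn't give under 8 N, so the crank is fully seated. Retracting and taking a last look.

>>> move_arm:
  moves:
    - {"dp": [0, 0, -0.005], "angular": [0, 0, 0]}
    - {"dp": [0, 0, -0.02], "angular": [0, 0, 0]}
    - {"dp": [0, 0, -0.05], "angular": [0, 0, 0]}
    - {"dp": [0, 0, -0.09], "angular": [0, 0, 0]}
    - {"dp": [0, 0, -0.1], "angular": [0, 0, 0]}
    - {"dp": [0, 0, -0.1], "angular": [0, 0, 0]}
    - {"dp": [0, 0, -0.1], "angular": [0, 0, 0]}

```text
time_s: 36.6
position: [0.5119, 0.0629, 0.3034]
eef_rot: [[0.633, -0.774, -0.001], [-0.774, -0.633, -0.0], [-0.001, 0.001, -1.0]]
ft_force: [-0.9, 0.6, -1.1]
opening: 0.005
```

```bash
python3 - <<'E'
from fit import *
d=save('wrist','w18',None,1.4); save('scene','s18',None,1.4); st(); pickle.dump(d,open('w18.pkl','wb'))
gs=[G(pickle.load(open('w15.pkl','rb'))),G(d)]
T=fit(gs,[.6414,.0755,.09],.15,.12,.0945,[[0,1,2,3],[1,2,3]],verbose=False)
D=fit(gs,[.63,.2234,.09],.17,.16,.0943,[[0,1,2],[1,2]],verbose=False);print(T,D,1e3*(D[3]-T[3]))
E
```

```text
t 36.7 p [0.5115 0.0629 0.3028] yaw -50.74323735921142 z [-0.0027 -0.0003 -1.    ] F [-0.8359 -0.2274 -0.5857] T [-0.0032 -0.0264 -0.0058] op 0.004436779320499337 j [ 0.1193  0.1126  1.7701 -0.      1.2616  1.005 ]
[0.6417 0.0753 0.0915 0.0942] [0.63   0.2235 0.0899 0.0945] 0.29696538151741114
```

View pics/s18.png

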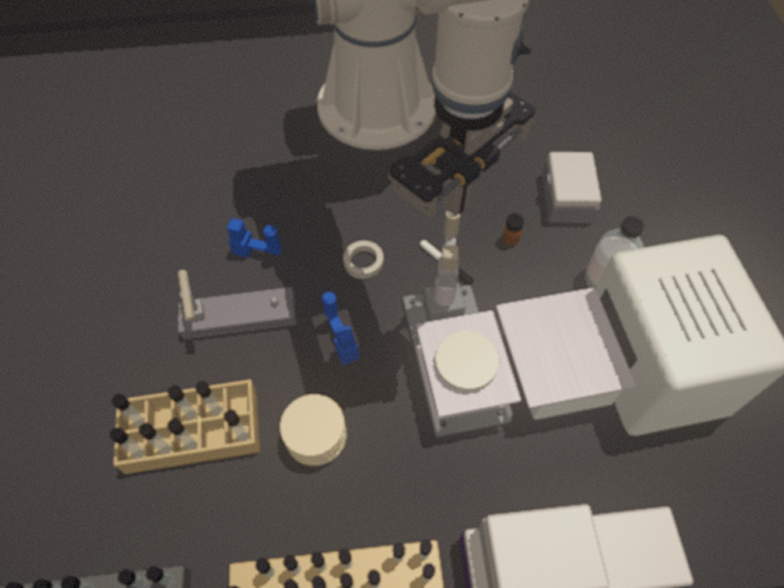

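The last scene view shows the crank seated on the jack and clear of the gripper. The dish is mid-table at about (467,360) and the table looks level with the deck. The T-key and bystanders are in place. Handing in.

```bash
python3 -c "
from cell import workorder
print(workorder.job_done())"
```

```text
the job is handed in; nothing more can be done
None
```

I lifted the crank off its peg, fitted it on the jack's shaft and wound it about 558° clockwise over three light grasps (12 N grip). I then released it seated and handed in at about 37 s. `job_done` gives no verdict, so the following are my own checks.

- **Level:** the last two-view wrist fit put the table at 94.2 mm and the deck at 94.5 mm, a 0.3 mm gap against the 1.5 mm limit. The turn count puts the table at about 94.5 mm. Fixed-camera stereo from before winding also gave a deck height of about 94.3 mm.
- **Seating:** the picture-based estimates disagreed by several millimetres. I settled it by touch: the closed fingertips met the grip top at 194.3 mm (194 mm when fully seated), and it did not give under 8 N.
- **Force:** the highest wrist reading I saw was about 8 N, during that touch. Wrist force was read only at the end of each move, and the contact force between crank and jack was not measured directly.
- **Failed check:** a repeat of the fixed-camera fit after winding gave nonsense because the arm blocked the top view, so I discarded it.
- **Surroundings:** by eye in the last picture, the dish is mid-table, the T-key is on its peg and the bystanders look unmoved. I did not measure them.

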